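Load the bossed plate into the gravity nest of the inspection station

ROBOT

A 6-joint arm with a two-finger parallel gripper is mounted at the origin on the work surface. World frame = base frame: x ahead of the robot, y to its left, z up, the work surface at z = 0. Lengths are in m, angles in rad, forces in N, time in s.
With the tool pointing down it reaches from about 0.35 to 0.975 m from the base axis. Payload 4.9 kg.
Tool frame: the origin (TCP) lies at the very end of the fingers, on their centre line; the grasp point (between the pads) lies 19 mm behind it (manip.hold_point_z is the distance from the TCP to the grasp point, in m); z points along the fingers, y is the direction in which the jaws open and shut (so a half turn about z gives the same grasp; the last joint's range is limited). The gripper opens to 85 mm and grips with 20 to 120 N. Pads are 22 mm wide; open, the fingers measure 114 mm over their backs; the gripper's body (76 mm by 85 mm) begins 54 mm behind the grasp point. The pads swing forward as they close: fully open they stand 13 mm farther back than shut.
Start: joints at [-1.229, 0.053, 1.613, -0, 1.476, -0.119], TCP at [0.278, -0.56, 0.231] pointing down, gripper open.
Joint ranges: [-3.01, 3.01], [-1.01, 2.22], [0.06, 2.58], [-1.02, 4.17], [0.09, 2.62], [-3.14, 3.14]. Speed limits (rad/s): [2.57, 2.57, 3.14, 3.14, 3.14, 3.14].

INTERFACE

Orientations are given as a unit quaternion [w, x, y, z].
In Python, from plant import monitor, grab_frame, camera_params, ticket, manip gives the robot as it stands.
- The arm moves only by the tool play_rows, never from a script. Its argument "commands" is a list of rows, each an object of numbers: "dx", "dy", "dz": the shift along the tool's x, y, z in cm; "rx", "ry", "rz": the turn, a rotation vector about the tool's x, y, z in rad; "claw": the closure, from 0 (fully open) to 1 (shut). In form: [{"dx": .., "dy": .., "dz": .., "rx": .., "ry": .., "rz": .., "claw": ..}, ...]. A call has 1 to 5 rows; each row is the pose to reach, as a shift and turn from the pose measured when the call began, along the tool's axes at that moment; what a row does not reach only later rows make up. A row lasts 1/10 s, in which the tool goes at most 50 mm and 8.59 degrees, less where a joint would pass 70% of its speed; a pose out of reach is approached as far as the arm can. A call with a gripper value outside its range is refused whole. The fingers move at their own pace and stop on an object; the grip force is fixed at half the most. Time passes only in rows, so rows that repeat a pose let the fingers close. It gives the time, the measured TCP pose, the force and the opening at its end, in the units of the state.
- monitor.state(): the state, without advancing time (a new reading comes with each control period).
- grab_frame(name): name is "side" or "top"; returns the picture (420x560x3 uint8, blue, green, red); there is no depth.
- camera_params(name): a dict with "fx", "fy", "cx", "cy" (pixels), "k1" (the pictures are not rectified: a ray, as slopes to the right and down, at radius r is drawn at 1 + k1 r^2 times it, then the intrinsics apply), "rvec" (rotation vector, rad) and "tvec" (3), from world to camera coordinates, as OpenCV has them. Camera axes: x right, y down, z forward; pixel columns grow to the right and rows downward; lengths in m; the calibration is good to about 2 mm. A picture is of the moment at which its call begins. camera_params takes no time and is no camera call.
- ticket.job_done(): hands the job in, once; it reports no verdict.
The state is a dict: "time": time; "joint_pos": joint angles; "joint_vel": joint speeds; "joint_efforts": joint torques, N m; "tool_pos": TCP position; "tool_rot": TCP orientation; "contact_force": force on the tool from outside, world axes, zero at the start; "ft_torque": the same for the moment, N m; "gripper_width": opening from 0.0 (shut) to 1.0 (fully open).
Only numpy, scipy, OpenCV 4.12 (cv2) and the standard library are available. Lean on these libraries where they do the work, as an engineer would, in place of code of your own. Each camera call takes 0.05 s, during which the arm holds its last target.

TASK

Take the rectangular aluminium plate with the upright block-shaped boss and set it down gently and flat on the upper part of the tilted bed, long side along the longer rail and well clear of both rails, then let go so that it slides by itself fully home into the corner. Then swing the keeper arm all the way over the plate, and finally press the large square touch key on the console until you feel about 5 N, never more than 25 N. Do not press the two small round keys, and leave the flange, the plain block and the black flask where they are.

Things in the scene. Friction and masses are not known exactly. Their poses are not given: they have to be found in the camera images.
- plate: The workpiece: bare aluminium plate 110 x 80 x 14 mm with a solid upright boss in its middle, 50 mm along x, 28 mm along y, its top 54 mm above the plate's underside. 0.4 to 0.6 kg. Origin: centre of the underside; x along the 110 mm side, z up out of the boss face. Same if turned half round. Starts flat on the bench. Grip it across the 28 mm of the boss.
- bed: Fixed polished steel bed, slippery (friction about 0.14), tilted 30 degrees. Origin: its low locating corner, on the surface, 35 mm above the bench. z: normal of the bed, outward; x and y run along the two dark rails and climb equally. Surface: x -15 to 175, y -15 to 125 mm. Rails 10 mm high: the longer along x (y -15 to 0, x 15 to 140 mm), the shorter along y (x -15 to 0, y 15 to 100 mm).
- bar_edge (a point): White light bar fixed over the upper part of the bed: this point is the middle of its lower edge on the downhill side. The bar is 200 mm long, level, across the slope; section 45 mm (uphill from here) by 40 mm (up from here); a column carries it from the uphill side. A tool held vertically over the bed hits it; a tool held square to the bed passes.
- keeper (a joint): Angle of the keeper arm about the bed's normal, rad: 0 = fully open, arm along the bed's +x outside the longer rail; 1.57 = fully over the plate at a stop, arm along the bed's +y. It starts between 0 and 0.3. Stiff hinge (about 0.06 N m), stays where it is left.
- home (a point): Point on the bed's surface where the plate's origin is when it is home: x 55, y 40, z 0 mm in the bed's frame (axes as the bed), the plate's long side against the longer rail and a short side against the shorter. Set down with its origin near x 85, y 70 mm the plate is 30 mm clear of both rails and slides home when let go.
- keeper_pivot (a point): Pivot of the keeper arm on the bed's surface: x 95, y -25 mm in the bed's frame. The steel arm, 16 mm wide, reaches 75 mm from it, its underside 18 mm and its top 28 mm above the bed's surface (so it passes over the plate with 4 mm to spare).
- keeper_knob (a point): Top centre of the upright black round finger knob at the arm's end: 14 mm diameter, 70 mm from the pivot, from the arm's top (28 mm) to 63 mm above the bed's surface. Push it sideways with closed fingers, or pinch it.
- touch_key: The large square white touch key, 36 x 36 mm, on the sloping panel of the console. Origin: centre of its top face, 4 mm proud of the panel; z is the outward normal, 20 degrees from vertical, leaning towards the robot. It hardly gives (2.5 N/mm, 3 mm at most, then hard); it is pressed by the fingers with more than 4 N for 0.1 s, and must not get more than 25 N.
- small_keys: Two small round white keys, 18 mm diameter and 2 mm high, on the same panel: not to be pressed. Origin: the centre of the panel's surface, same axes as touch_key (x up the slope, y to the left); the keys are at x -20, y -18 and x -20, y -62 mm, the touch key at x -15, y 50 mm. The panel measures 135 x 190 mm, its centre is 62 mm above the bench.
- flange: Bystander: round aluminium flange, 90 mm diameter, 14 mm thick, with a hub 40 mm in diameter up to 42 mm. Origin: centre of the underside.
- block: Bystander: plain aluminium block 95 x 60 x 32 mm with no boss. Origin: centre of the underside.
- flask: Bystander: black drinking flask, 70 mm diameter, 205 mm tall. Origin: centre of the underside.
Things that resemble listed ones, but are neither listed nor needed, are in the scene too. What is shaped like the part that bears touch_key but orange is not meant.

How it is judged:
By the outcome, as a careful person would: the job done as asked, in the order asked, and still so for the second after the job is handed in, with the robot touching nothing.
It also fails if it takes over 61 s, if anything falls off the work surface, if the arm or the gripper's body presses on something with over 40 N, if the wrist force passes 120 N, or if a joint passes its speed limit or range.

## Working session

There is one attempt and no reset: what is moved stays moved. The work goes in short steps, Python scripts to look and compute and a tool call to move; the robot and the scene stay as the last step left them, time stands still between calls to the robot, and variables do not carry over. Pictures are saved under pics/ and viewed, and the job is handed in when it is done.

Besides the shell and the picture viewer there is one more tool, called after "Emit:" as name(argument=value, ...), one argument or row to a line, values as JSON. play_rows: Moves the arm, as the interface text tells. Its arguments: {"type":"object","properties":{"commands":{"type":"array"}},"required":["commands"]}

```bash
mkdir -p pics && ls
python3 - <<'E'
from plant import monitor, grab_frame, camera_params, ticket, manip
import cv2
print(monitor.state())
print([a for a in dir(manip) if a[0]!='_'], manip.hold_point_z)
for n in("side","top"):
    print(n,camera_params(n)); cv2.imwrite(f"pics/{n}0.png",grab_frame(n))
E
```

```text
pics
{'time': 0.0, 'joint_pos': array([-1.22898703e+00,  5.33375124e-02,  1.61427707e+00,  4.91979301e-06,
        1.47599772e+00, -1.19015158e-01]), 'joint_vel': array([ 0.00061238,  0.00048444,  0.00020278, -0.00106534,  0.0004637 ,
       -0.0005701 ]), 'joint_efforts': array([-2.36122207e-03, -3.93689311e+01, -3.70171666e+01, -2.30920614e-04,
        6.98844626e-03, -1.61411950e-06]), 'tool_pos': array([ 0.27771477, -0.55922391,  0.23008512]), 'tool_rot': array([-1.00383661e-03,  9.73571891e-01,  2.28378530e-01, -1.09825431e-04]), 'contact_force': array([-0.42222806, -0.86376847, -0.1031135 ]), 'ft_torque': array([ 0.03799995, -0.00773596, -0.04140075]), 'gripper_width': 1.0014194796231475}
['IKError', 'hold_point_z'] 0.0187
side {'fx': 507.8367824360491, 'fy': 507.8367824360491, 'cx': 274.95659332895116, 'cy': 217.57613654072213, 'k1': -0.11295480041351293, 'rvec': array([ 2.24752039, -0.08128789,  0.03719812]), 'tvec': array([-0.43453535,  0.21074882,  1.68904297])}
top {'fx': 481.3933484217593, 'fy': 481.3933484217593, 'cx': 287.6878507892554, 'cy': 199.1073085844275, 'k1': -0.055721873813009436, 'rvec': array([ 2.12478724, -2.09338697,  0.19339381]), 'tvec': array([0.08808723, 0.45169927, 1.5125509 ])}
```

View pics/side0.png

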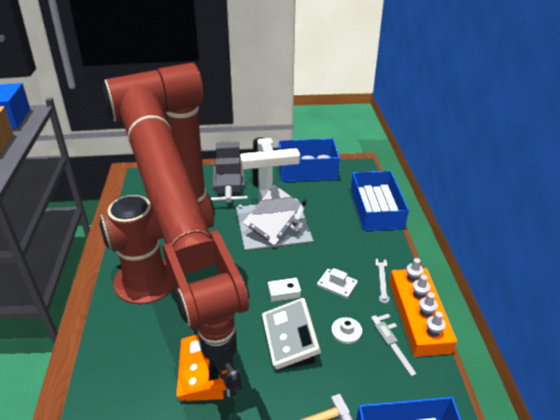

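View pics/top0.png

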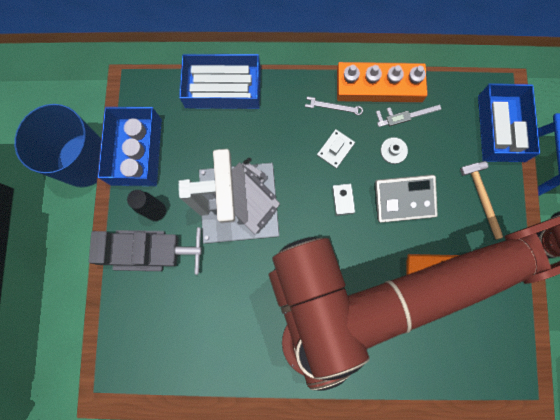

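The side view shows the plate with boss at about (338,281), the block at (284,290), the flange at (347,330), the grey console at (291,333) and the bed at (275,222). In the top view these are at (336,149), (344,198), (395,150), (407,200) and (240,205). I'll enlarge these areas.

```bash
cat > h.py <<'E'
import numpy as np, cv2
from plant import camera_params
def P(n):
    p=camera_params(n); R=cv2.Rodrigues(np.array(p["rvec"]))[0]; t=np.array(p["tvec"])
    K=np.array([[p["fx"],0,p["cx"]],[0,p["fy"],p["cy"]],[0,0,1]]); return K,np.array([p["k1"],0,0,0,0.]),R,t
def ray(n,px):
    K,d,R,t=P(n)
    u=cv2.undistortPointsIter(np.array(px,float).reshape(-1,1,2),K,d,None,None,(3,50,1e-10)).reshape(-1,2)
    v=np.c_[u,np.ones(len(u))]@R
    return -R.T@t, v/np.linalg.norm(v,axis=1)[:,None]
def onz(n,px,z):
    o,v=ray(n,px); return o+v*((z-o[2])/v[:,2])[:,None]
def onplane(n,px,p0,nn):
    o,v=ray(n,px); return o+v*((((p0-o)@nn))/(v@nn))[:,None]
def tri(ps,pt):
    o1,v1=ray("side",ps);o2,v2=ray("top",pt);out=[]
    for a,b in zip(v1,v2):
        s=np.linalg.lstsq(np.c_[a,-b],o2-o1,rcond=None)[0]
        A=o1+s[0]*a;B=o2+s[1]*b; out.append([*((A+B)/2),np.linalg.norm(A-B)])
    return np.array(out)
def proj(n,X):
    K,d,R,t=P(n); return cv2.projectPoints(np.array(X,float).reshape(-1,1,3),cv2.Rodrigues(R)[0],t,K,d)[0].reshape(-1,2)
def crop(src,dst,x0,y0,w,h,s,pts=None):
    im=cv2.imread(src) if isinstance(src,str) else src
    c=cv2.resize(im[y0:y0+h,x0:x0+w],None,fx=s,fy=s,interpolation=cv2.INTER_CUBIC)
    for i in range(0,w,10): cv2.line(c,(i*s,0),(i*s,10 if (x0+i)%50 else 25),(0,255,255),1); 
    for i in range(0,h,10): cv2.line(c,(0,i*s),(10 if (y0+i)%50 else 25,i*s),(0,255,255),1)
    if pts is not None:
        for p in pts: cv2.circle(c,(int((p[0]+.5-x0)*s),int((p[1]+.5-y0)*s)),3,(0,0,255),1)
    cv2.imwrite(dst,c)
E
python3 - <<'E'
from h import *
crop("pics/side0.png","pics/c1.png",250,260,130,110,6)
crop("pics/top0.png","pics/c2.png",310,120,130,110,6)
crop("pics/side0.png","pics/c3.png",205,130,120,120,5)
crop("pics/top0.png","pics/c4.png",170,140,120,110,5)
E
```

```text
(no output)
```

View pics/c1.png

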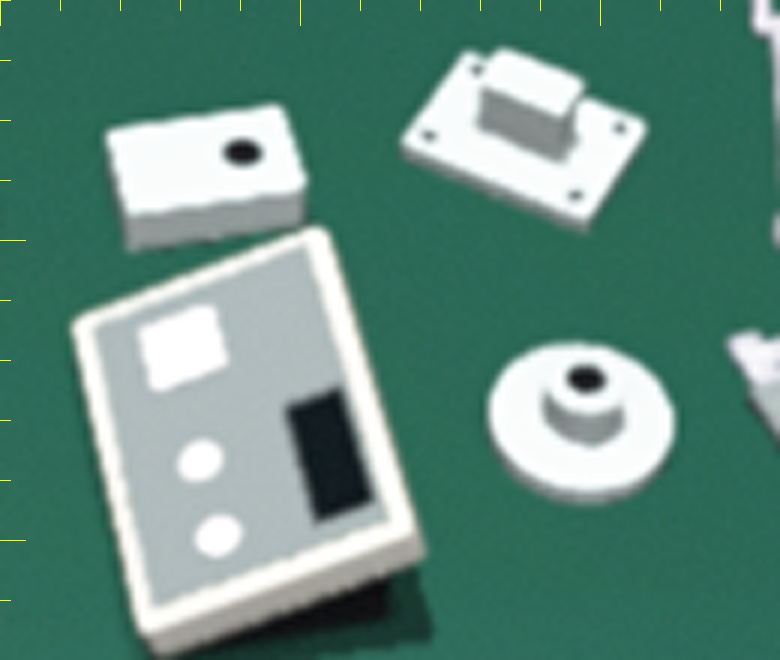

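View pics/c2.png

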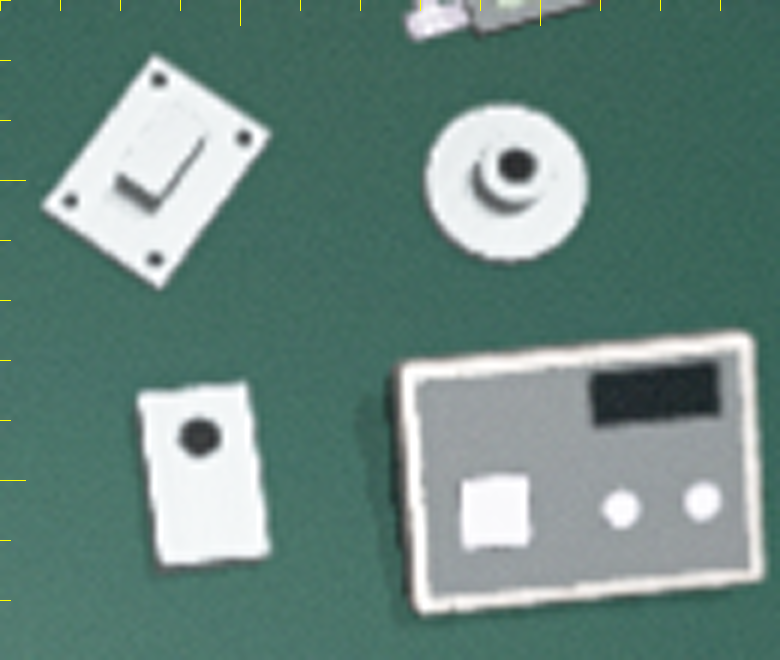

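View pics/c3.png

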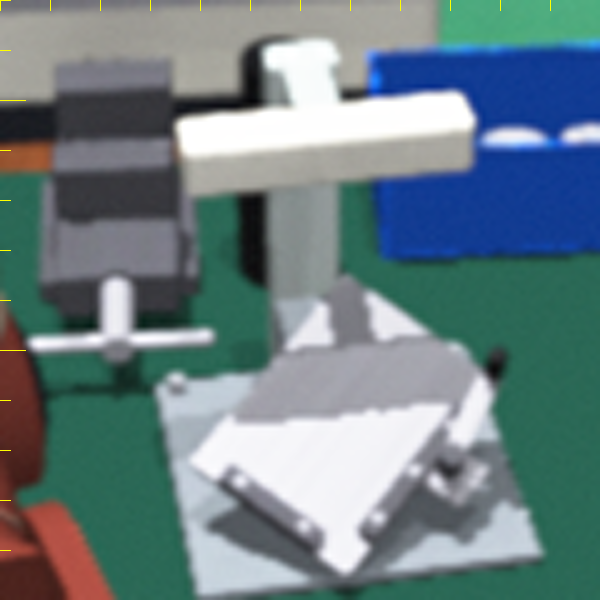

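View pics/c4.png

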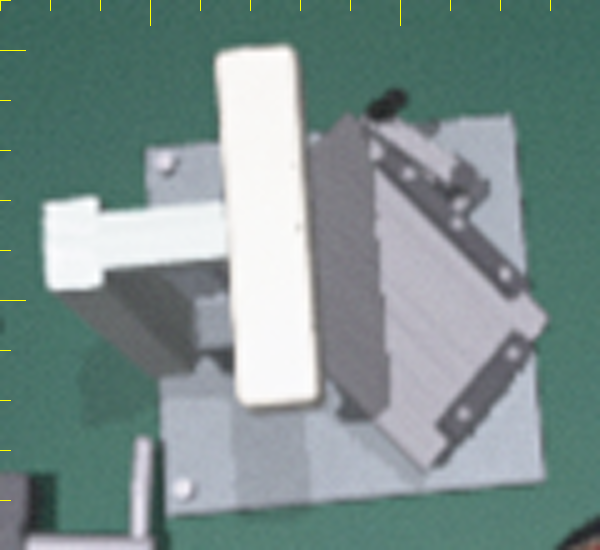

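The plate candidates are the plate with the block boss (side 338,281 / top 336,149), the flange (side 347,330) and the block with a hole (side 284,290). Only the first is rectangular with an upright block boss, and the crops confirm it. The grey console at top (407,200) has the square key on the left; the orange one under the arm is not the one meant. Next I'll measure.

Run:
```python
from h import *
T=cv2.imread("pics/top0.png");S=cv2.imread("pics/side0.png")
def white(im,box,thr):
    x,y,w,h=box; m=np.zeros(im.shape[:2],np.uint8)
    g=im[y:y+h,x:x+w].min(axis=2); m[y:y+h,x:x+w]=(g>thr)*255; return m
def cont(im,box,thr):
    return sorted(cv2.findContours(white(im,box,thr),cv2.RETR_EXTERNAL,cv2.CHAIN_APPROX_NONE)[0],key=cv2.contourArea)[::-1]
# plate top contour
c=cont(T,(312,122,50,50),150)[0]
p=onz("top",c.reshape(-1,2),0.014)
r=cv2.minAreaRect((p[:,:2]*1000).astype(np.float32)); print("plate top",r)
c=cont(S,(314,265,48,36),190)[0]
p=onz("side",c.reshape(-1,2),0.014)
r=cv2.minAreaRect((p[:,:2]*1000).astype(np.float32)); print("plate side(incl boss)",r)
# console keys
for n,im,box,thr in(("top",T,(378,185,56,32),225),("side",S,(268,308,30,46),235)):
    for c in cont(im,box,thr)[:5]:
        m=cv2.moments(c); 
        if m["m00"]>5: print(n,m["m00"],m["m10"]/m["m00"],m["m01"]/m["m00"])
crop(S,"pics/d1.png",230,180,80,75,8)
crop(T,"pics/d2.png",220,150,65,90,8) if 0 else crop(T,"pics/d2.png",220,150,75,75,8)
```

```text
plate top ((635.39697265625, -63.230804443359375), (81.28214263916016, 110.66704559326172), 55.32533264160156)
plate side(incl boss) ((639.1477661132812, -60.63771057128906), (93.54056549072266, 111.40493774414062), 54.62421417236328)
top 99.5 392.02345058626463 205.02345058626466
top 25.5 378.9477124183006 202.69934640522874
top 14.5 413.1264367816092 204.32183908045977
top 13.5 426.82716049382714 202.98765432098764
side 112.0 280.0520833333333 317.33035714285717
side 25.0 283.0 336.5
side 24.0 285.9166666666667 348.5833333333333
side 13.0 269.88461538461536 343.84615384615387
```

View pics/d1.png

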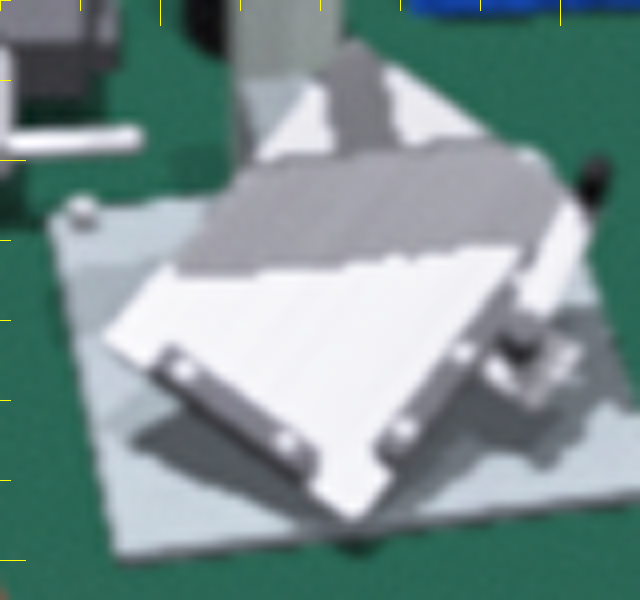

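View pics/d2.png

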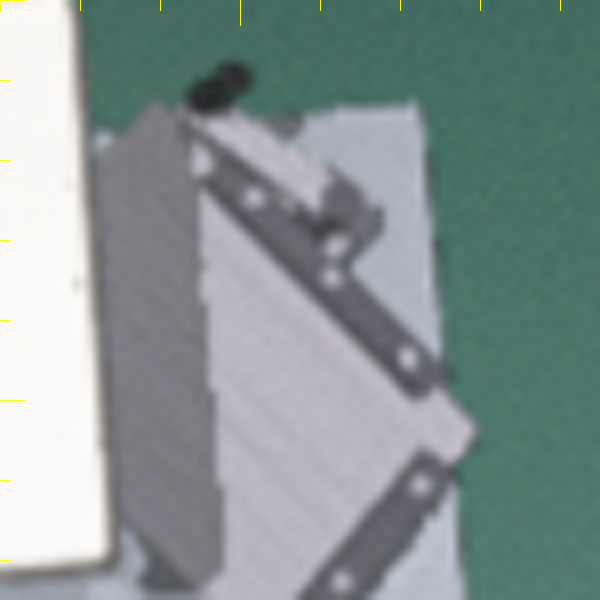

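Run:
```python
from h import *
def f(p,s,o): return (np.array(p,float)+.5)/s-.5+np.array(o)
hs=f([(476,68),(621,127),(574,195),(429,135)],6,(250,260)); ht=f([(158,78),(245,137),(154,258),(69,200)],6,(310,120))
q=tri(hs,ht); print("holes",q.round(4), q.mean(0).round(4))
print("top14",onz("top",ht,.014).mean(0),"side14",onz("side",hs,.014).mean(0))
m=onz("top",ht,.014); print(m.round(4))
for n,h in(("top",ht),("side",hs)):
    m=onz(n,h,.014)[:,:2]; print(n,"ang",[np.degrees(np.arctan2(*(a-b)[::-1])).round(1) for a,b in((m[0],m[3]),(m[1],m[2]),(m[0],m[1]),(m[3],m[2]))],np.linalg.norm(m[0]-m[2]))
names=["low(-15,-15)","left(-15,125)","right(175,-15)","shortrail s1","shortrail s2","long s1","long s2"]
bs=f([(352,519),(105,335),(545,165),(287,440),(182,370),(403,428),(462,352)],8,(230,180))
bt=np.vstack([f([(476,430)],8,(220,150)),f([(430,470)],5,(170,140)),f([(157,103)],8,(220,150)),f([(513,352),(463,412)],5,(170,140)),f([(407,357),(333,278)],8,(220,150))])
for n,r in zip(names,tri(bs,bt)): print(n,r.round(4))
# keys
k=tri([(280.05,317.33),(283,336.5),(285.92,348.58)],[(392.02,205.02),(413.13,204.32),(426.83,202.99)]); print(k.round(4))
```

```text
holes [[ 0.6344 -0.0622  0.0776  0.0626]
 [ 0.6601 -0.1089  0.0548  0.0346]
 [ 0.6356 -0.0668 -0.0463  0.0666]
 [ 0.6094 -0.0183 -0.0248  0.0373]] [ 0.6349 -0.064   0.0153  0.0503]
top14 [ 0.63648169 -0.06379473  0.014     ] side14 [ 0.63604035 -0.06290462  0.014     ]
[[ 0.6897 -0.0648  0.014 ]
 [ 0.6553 -0.1137  0.014 ]
 [ 0.5839 -0.0621  0.014 ]
 [ 0.617  -0.0145  0.014 ]]
top ang [np.float64(-34.7), np.float64(-35.8), np.float64(54.9), np.float64(55.1)] 0.10586338039285595
side ang [np.float64(55.8), np.float64(54.1), np.float64(144.6), np.float64(144.9)] 0.10668964143482114
low(-15,-15) [0.4399 0.1232 0.024  0.0007]
left(-15,125) [0.3334 0.1929 0.078  0.002 ]
right(175,-15) [0.5423 0.2461 0.1244 0.0138]
shortrail s1 [0.4124 0.1437 0.054  0.    ]
shortrail s2 [0.369  0.1733 0.0726 0.0025]
long s1 [4.644e-01 1.507e-01 5.180e-02 4.000e-04]
long s2 [0.4929 0.1803 0.0693 0.    ]
[[ 4.331e-01 -2.394e-01  5.980e-02  9.000e-04]
 [ 4.365e-01 -3.079e-01  5.700e-02  2.000e-04]
 [ 4.410e-01 -3.517e-01  5.870e-02  1.000e-04]]
```

Run:
```python
from h import *
crop("pics/side0.png","pics/e1.png",240,195,50,52,12)
crop("pics/top0.png","pics/e2.png",240,160,45,50,12)
crop("pics/top0.png","pics/e3.png",235,190,50,50,12)
crop("pics/side0.png","pics/e4.png",275,190,40,45,12)
```

```text
(no output)
```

View pics/e1.png

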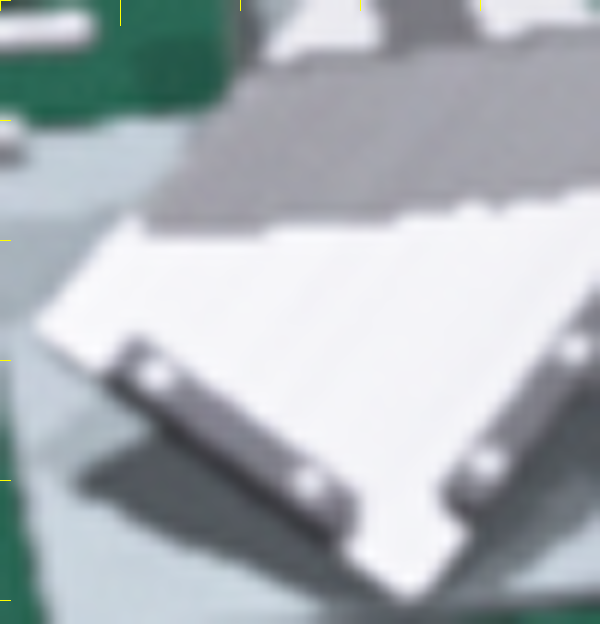

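View pics/e2.png

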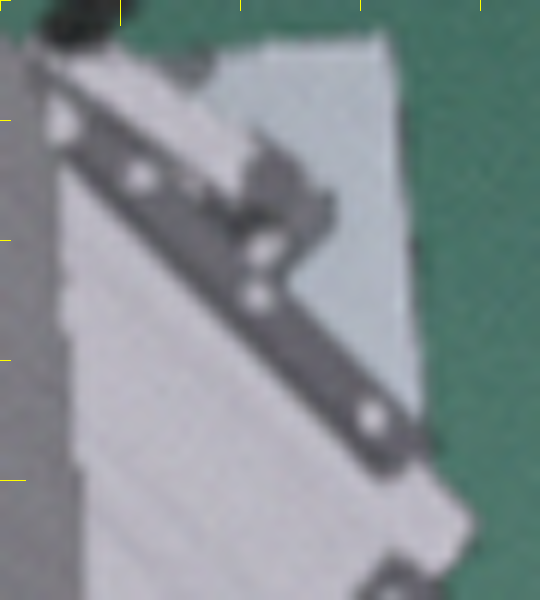

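View pics/e3.png

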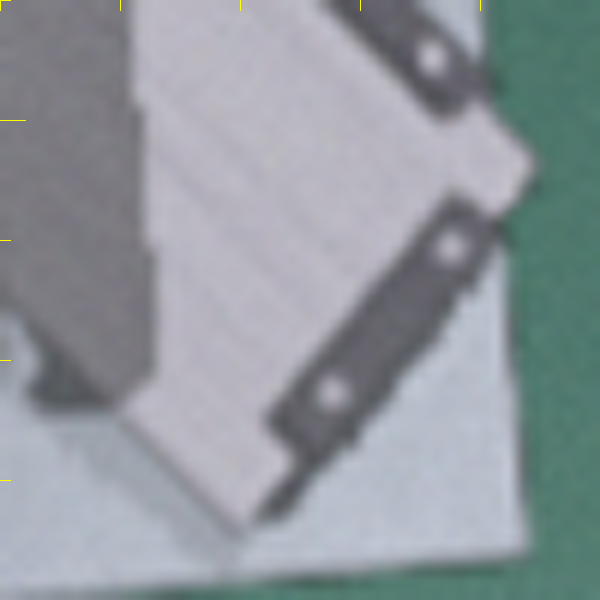

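View pics/e4.png

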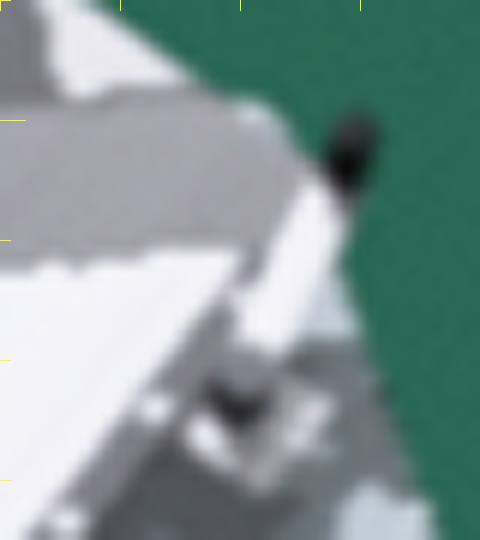

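Run:
```python
from h import *
from scipy.optimize import least_squares
def f(p,s,o): return (np.array(p,float)+.5)/s-.5+np.array(o)
def bedR(psi):
    u=np.array([-np.sin(psi),np.cos(psi),0]); w=np.array([np.cos(psi),np.sin(psi),0])
    eu=u*np.cos(np.pi/6)+np.array([0,0,.5]); x=(eu+w)/2**.5; y=(eu-w)/2**.5
    return np.c_[x,y,np.cross(x,y)]
S=f([(410,600),(35,325),(311,483),(155,373),(487,462),(575,348)],12,(240,195))
T=np.vstack([f([(537,165),(240,535),(452,246),(333,393),(433,60)],12,(235,190)),f([(258,297)],12,(240,160))])
def pts(q):
    a,b,c=q[3:6]*1000; h=11
    return np.array([(-15,-15,0),(-15,125,0),(-7.5,57.5-a,h),(-7.5,57.5+a,h),(b,-7.5,h),(c,-7.5,h)])/1000
def W(q,X): return X@bedR(q[0]).T+np.array([q[1],q[2],.035])
def res(q):
    X=W(q,pts(q)); return np.r_[(proj("side",X)-S).ravel(),(proj("top",X)-T).ravel()]
s=least_squares(res,[.1,.44,.14,.028,.03,.065],loss="soft_l1"); q=s.x
print("psi deg",np.degrees(q[0]),q.round(4)); print(res(q).reshape(2,-1,2).round(2))
np.save("bed.npy",q[:3])
R=bedR(q[0]); o=np.array([q[1],q[2],.035]); print(R.round(4),o)
for nm,X in(("home",(55,40,0)),("set",(85,70,0)),("pivot",(95,-25,0))): print(nm,W(q,np.array(X)/1000).round(4))
# bar
up=tri(f([(190,155),(475,127)],5,(205,130)),f([(322,402),(297,47)],5,(170,140))); print("bar upper front ends L,R",up.round(4))
lo=f([(190,192),(472,165)],5,(205,130))
import numpy as np
z=up[:,2].mean()-.04; print(onz("side",lo,z).round(4), z)
e=up[:,:3].mean(0)-[0,0,.04]; print("bar_edge",e, "in bed",((e-o)@R).round(4))
cams={n:-P(n)[2].T@P(n)[3] for n in("side","top")}; print(cams)
# knob: e4 (275,190) side top centre (355,125)? top e2 knob
k=tri(f([(358,130)],12,(275,190)),f([(118,10)],12,(240,160))); print("knob",k, ((k[:,:3]-o)@R).round(4))
# predicted knob for angles
for th in(0,.1,.2,.3):
    X=np.array([95+70*np.cos(th),-25+70*np.sin(th),63])/1000; print(th,W(q,X).round(4),proj("side",W(q,X)).round(1),proj("top",W(q,X)).round(1))
```

```text
psi deg 6.047400830781499 [0.1055 0.4387 0.1394 0.0282 0.0296 0.0752]
[[[ 0.18  0.17]
  [-0.09  0.25]
  [-0.15  0.02]
  [ 0.09 -0.03]
  [-0.26 -0.  ]
  [-0.14  0.02]]

 [[ 0.43 -0.08]
  [ 0.18 -0.6 ]
  [-0.2   0.18]
  [-0.44  0.21]
  [-0.02 -0.18]
  [-0.16  0.04]]]
[[ 0.6387 -0.7677  0.0527]
 [ 0.6835  0.5345 -0.4972]
 [ 0.3536  0.3536  0.866 ]] [0.43866594 0.13936545 0.035     ]
home [0.4431 0.1983 0.0686]
set [0.4392 0.2349 0.0898]
pivot [0.5185 0.1909 0.0597]
bar upper front ends L,R [[0.3415 0.2326 0.3075 0.0055]
 [0.5371 0.2538 0.3077 0.0024]]
[[0.343  0.2496 0.2676]
 [0.539  0.2692 0.2676]] 0.2676104319355172
bar_edge [0.43932595 0.24319475 0.26761043] in bed [0.1536 0.1372 0.1499]
{'side': array([ 0.35014219, -1.21157276,  1.22294485]), 'top': array([0.14196629, 0.06687706, 1.57320528])}
knob [[0.55330253 0.21348647 0.14372024 0.00457312]] [[ 0.1623 -0.01    0.0633]]
0 [0.5666 0.2074 0.1391] [[307.6 202.5]] [[251.5 156. ]]
0.1 [0.561  0.2109 0.1414] [[306.  201.4]] [[250.3 157.5]]
0.2 [0.555  0.2139 0.1435] [[304.2 200.5]] [[249.2 159.1]]
0.3 [0.5487 0.2164 0.1453] [[302.4 199.8]] [[248.3 160.9]]
```

```bash
cat > g.py <<'E'
from h import *
from plant import monitor
from scipy.spatial.transform import Rotation as Ro
def bedR(psi):
    u=np.array([-np.sin(psi),np.cos(psi),0]); w=np.array([np.cos(psi),np.sin(psi),0])
    eu=u*np.cos(np.pi/6)+np.array([0,0,.5]); x=(eu+w)/2**.5; y=(eu-w)/2**.5
    return np.c_[x,y,np.cross(x,y)]
q=np.load("bed.npy"); B=bedR(q[0]); O=np.array([q[1],q[2],.035])
def bw(x,y,z): return O+B@(np.array([x,y,z])/1000)
def down(yaw): # tool y yaw deg, pointing down
    a=np.radians(yaw); y=np.array([np.cos(a),np.sin(a),0]); z=np.array([0,0,-1.]); return np.c_[np.cross(y,z),y,z]
RPL=np.c_[B[:,0],-B[:,1],-B[:,2]]
def cur():
    s=monitor.state(); return s,np.array(s["tool_pos"]),Ro.from_quat(s["tool_rot"],scalar_first=True)
def to(*targets):
    s,p,R=cur(); print("t",round(s["time"],2),"p",p.round(4),"F",s["contact_force"].round(2),"w",round(s["gripper_width"],3),"q",s["joint_pos"].round(2))
    for P_,R_ in targets:
        d=R.inv().apply(np.array(P_)-p)*100; r=(R.inv()*Ro.from_matrix(R_)).as_rotvec()
        print("d cm",d.round(2),"rot",r.round(3), "dist mm",(np.linalg.norm(d)*10).round(1),"deg",np.degrees(np.linalg.norm(r)).round(2))
E
python3 - <<'E'
from g import *
to((np.array([.6362,-.0633,.14]),down(-125)))
E
```

```text
t 0.1 p [ 0.2777 -0.5593  0.2302] F [-0.64 -0.05 -0.03] w 0.996 q [-1.23  0.05  1.61 -0.    1.48 -0.12]
d cm [ 54.16 -28.47   9.08] rot [-2.000e-03  1.000e-03  1.072e+00] dist mm 618.6 deg 61.4
```

Emit:
play_rows(
  commands=[
    {"dx": 54.2,"dy": -28.5,"dz": 6,"rx": 0,"ry": 0,"rz": 1.07,"claw": 0},
    {"dx": 54.2,"dy": -28.5,"dz": 6,"rx": 0,"ry": 0,"rz": 1.07,"claw": 0},
    {"dx": 54.2,"dy": -28.5,"dz": 6,"rx": 0,"ry": 0,"rz": 1.07,"claw": 0},
    {"dx": 54.2,"dy": -28.5,"dz": 6,"rx": 0,"ry": 0,"rz": 1.07,"claw": 0},
    {"dx": 54.2,"dy": -28.5,"dz": 6,"rx": 0,"ry": 0,"rz": 1.07,"claw": 0},
  ],
)

```text
time: 0.6
tool_pos: [0.4189, -0.3638, 0.207]
tool_rot: [-0.001, 0.991, -0.133, -0.001]
contact_force: [0.4, 0.3, 0.0]
gripper_width: 0.997
```

Run:
```python
from g import *
to((np.array([.6362,-.0633,.14]),down(-125)))
```

```text
t 0.6 p [ 0.4189 -0.3638  0.207 ] F [0.36 0.29 0.05] w 0.997 q [-0.85 -0.1   1.8   0.    1.44  0.99]
d cm [ 13.03 -34.71   6.73] rot [-0.001  0.002  0.344] dist mm 376.8 deg 19.69
```

Emit:
play_rows(
  commands=[
    {"dx": 13,"dy": -34.7,"dz": 6.7,"rx": 0,"ry": 0,"rz": 0.344,"claw": 0},
    {"dx": 13,"dy": -34.7,"dz": 6.7,"rx": 0,"ry": 0,"rz": 0.344,"claw": 0},
    {"dx": 13,"dy": -34.7,"dz": 6.7,"rx": 0,"ry": 0,"rz": 0.344,"claw": 0},
    {"dx": 13,"dy": -34.7,"dz": 6.7,"rx": 0,"ry": 0,"rz": 0.344,"claw": 0},
    {"dx": 13,"dy": -34.7,"dz": 6.7,"rx": 0,"ry": 0,"rz": 0.344,"claw": 0},
  ],
)

```text
time: 1.1
tool_pos: [0.5583, -0.1704, 0.1638]
tool_rot: [-0.001, 0.954, -0.301, -0.001]
contact_force: [0.4, -0.3, -0.2]
gripper_width: 1.003
```

Run:
```python
from g import *
to((np.array([.6362,-.0633,.12]),down(-125)))
```

```text
t 1.1 p [ 0.5583 -0.1704  0.1638] F [ 0.39 -0.31 -0.21] w 1.003 q [-0.42  0.01  1.77  0.    1.36  1.76]
d cm [  0.25 -13.24   4.39] rot [-0.001  0.002 -0.   ] dist mm 139.5 deg 0.13
```

Emit:
play_rows(
  commands=[
    {"dx": 0.25,"dy": -13.24,"dz": 4.4,"rx": 0,"ry": 0,"rz": 0,"claw": 0},
    {"dx": 0.25,"dy": -13.24,"dz": 4.4,"rx": 0,"ry": 0,"rz": 0,"claw": 0},
    {"dx": 0.25,"dy": -13.24,"dz": 4.4,"rx": 0,"ry": 0,"rz": 0,"claw": 0},
    {"dx": 0.25,"dy": -13.24,"dz": 4.4,"rx": 0,"ry": 0,"rz": 0,"claw": 0},
  ],
)

```text
time: 1.5
tool_pos: [0.6361, -0.0589, 0.1165]
tool_rot: [-0.001, 0.954, -0.298, -0.003]
contact_force: [-0.6, -0.3, 0.2]
gripper_width: 1.0
```

Run:
```python
from g import *
from plant import grab_frame
im=grab_frame("side"); crop(im,"pics/f1.png",290,220,80,75,8)
im=grab_frame("top"); crop(im,"pics/f2.png",290,100,80,75,8)
to((np.array([.6362,-.0633,.022]),down(-125)))
```

```text
t 1.6 p [ 0.6357 -0.0624  0.1186] F [0.23 0.75 0.31] w 1.001 q [-0.21  0.18  1.67  0.    1.3   1.97]
d cm [0.13 0.04 9.66] rot [0.001 0.004 0.001] dist mm 96.6 deg 0.25
```

View pics/f1.png

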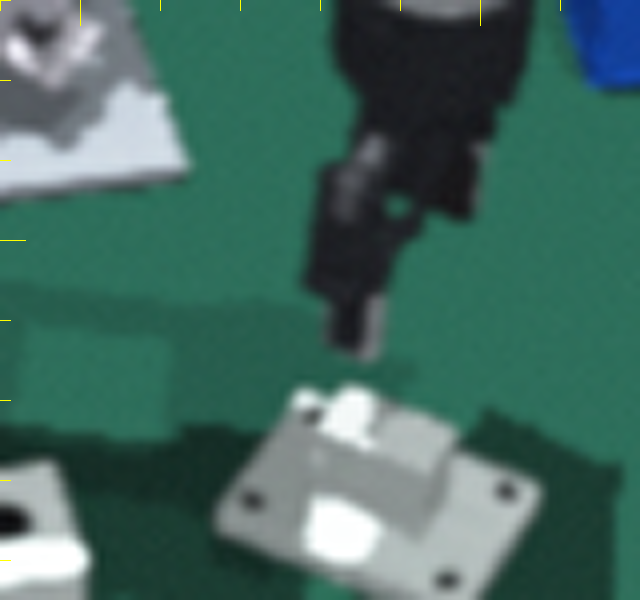

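View pics/f2.png

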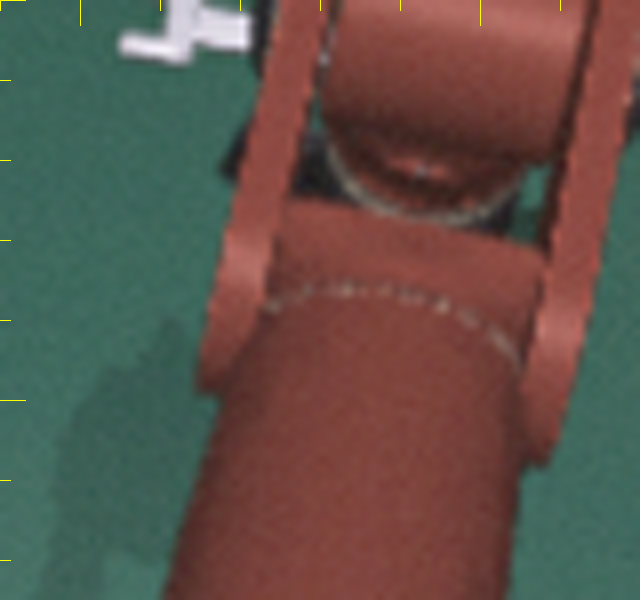

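The gripper stands over the boss with the jaws open across its 28 mm; the boss is at about (337,275) in the side view. I'll descend now.

Emit:
play_rows(
  commands=[
    {"dx": 0.13,"dy": 0.04,"dz": 4,"rx": 0,"ry": 0.004,"rz": 0,"claw": 0},
    {"dx": 0.13,"dy": 0.04,"dz": 7,"rx": 0,"ry": 0.004,"rz": 0,"claw": 0},
    {"dx": 0.13,"dy": 0.04,"dz": 9,"rx": 0,"ry": 0.004,"rz": 0,"claw": 0},
    {"dx": 0.13,"dy": 0.04,"dz": 9.65,"rx": 0,"ry": 0.004,"rz": 0,"claw": 0},
    {"dx": 0.13,"dy": 0.04,"dz": 9.65,"rx": 0,"ry": 0.004,"rz": 0,"claw": 0},
  ],
)

```text
time: 2.1
tool_pos: [0.6354, -0.0643, 0.0217]
tool_rot: [0.0, 0.954, -0.301, -0.001]
contact_force: [-0.5, -0.8, -0.2]
gripper_width: 0.996
```

Run:
```python
from g import *
to((np.array([.6362,-.0633,.022]),down(-125)))
```

```text
t 2.1 p [ 0.6354 -0.0643  0.0217] F [-0.47 -0.83 -0.16] w 0.996 q [-0.22  0.29  1.72 -0.    1.13  1.97]
d cm [ 0.01 -0.13 -0.03] rot [ 0.001  0.001 -0.   ] dist mm 1.3 deg 0.11
```

Emit:
play_rows(
  commands=[
    {"dx": 0,"dy": -0.1,"dz": 0,"claw": 0},
    {"dx": 0,"dy": -0.1,"dz": 0,"claw": 1},
    {"dx": 0,"dy": -0.1,"dz": 0,"claw": 1},
    {"dx": 0,"dy": -0.1,"dz": 0,"claw": 1},
    {"dx": 0,"dy": -0.1,"dz": 0,"claw": 1},
  ],
)

```text
invalid input
```

Emit:
play_rows(
  commands=[
    {"dx": 0,"dy": 0,"dz": 0,"claw": 1},
    {"dx": 0,"dy": 0,"dz": 0,"claw": 1},
    {"dx": 0,"dy": 0,"dz": 0,"claw": 1},
  ],
)

```text
invalid input
```

Run:
```python
from g import *
to((np.array([.6362,-.0633,.022]),down(-125)))
```

```text
t 2.1 p [ 0.6354 -0.0643  0.0217] F [-0.47 -0.83 -0.16] w 0.996 q [-0.22  0.29  1.72 -0.    1.13  1.97]
d cm [ 0.01 -0.13 -0.03] rot [ 0.001  0.001 -0.   ] dist mm 1.3 deg 0.11
```

Emit:
play_rows(
  commands=[
    {"dx": 0,"dy": -0.1,"dz": 0,"rx": 0,"ry": 0,"rz": 0,"claw": 1},
    {"dx": 0,"dy": -0.1,"dz": 0,"rx": 0,"ry": 0,"rz": 0,"claw": 1},
    {"dx": 0,"dy": -0.1,"dz": 0,"rx": 0,"ry": 0,"rz": 0,"claw": 1},
    {"dx": 0,"dy": -0.1,"dz": 0,"rx": 0,"ry": 0,"rz": 0,"claw": 1},
    {"dx": 0,"dy": -0.1,"dz": 0,"rx": 0,"ry": 0,"rz": 0,"claw": 1},
  ],
)

```text
time: 2.6
tool_pos: [0.6366, -0.0641, 0.023]
tool_rot: [0.001, 0.954, -0.301, 0.0]
contact_force: [-1.6, -1.0, 4.7]
gripper_width: 0.315
```

Emit:
play_rows(
  commands=[
    {"dx": 0,"dy": 0,"dz": 0,"rx": 0,"ry": 0,"rz": 0,"claw": 1},
    {"dx": 0,"dy": 0,"dz": 0,"rx": 0,"ry": 0,"rz": 0,"claw": 1},
  ],
)

```text
time: 2.8
tool_pos: [0.6367, -0.0641, 0.0231]
tool_rot: [0.001, 0.954, -0.301, 0.0]
contact_force: [0.2, -1.2, 1.3]
gripper_width: 0.318
```

Run:
```python
from g import *
to((np.array([.6362,-.0633,.022]),down(-125)))
```

```text
t 2.8 p [ 0.6367 -0.0641  0.0231] F [ 0.23 -1.19  1.27] w 0.318 q [-0.22  0.29  1.71 -0.    1.14  1.97]
d cm [-0.08 -0.04  0.11] rot [ 0.002 -0.001  0.   ] dist mm 1.4 deg 0.1
```

Emit:
play_rows(
  commands=[
    {"dx": 0,"dy": 0,"dz": -1,"rx": 0,"ry": 0,"rz": 0,"claw": 1},
    {"dx": 0,"dy": 0,"dz": -4,"rx": 0,"ry": 0,"rz": 0,"claw": 1},
    {"dx": 0,"dy": 0,"dz": -8,"rx": 0,"ry": 0,"rz": 0,"claw": 1},
    {"dx": 0,"dy": 0,"dz": -12,"rx": 0,"ry": 0,"rz": 0,"claw": 1},
    {"dx": 0,"dy": 0,"dz": -16,"rx": 0,"ry": 0,"rz": 0,"claw": 1},
  ],
)

```text
time: 3.3
tool_pos: [0.6354, -0.0632, 0.1829]
tool_rot: [0.001, 0.954, -0.3, -0.002]
contact_force: [0.3, -0.4, -5.9]
gripper_width: 0.32
```

Run:
```python
from g import *
from plant import grab_frame
im=grab_frame("side"); crop(im,"pics/g1.png",290,190,90,80,8)
print("targets"); to((bw(85,70,150+23),RPL),(bw(85,70,40+23),RPL))
```

```text
targets
t 3.35 p [ 0.6395 -0.064   0.1925] F [ 3.02 -1.12  1.34] w 0.322 q [-0.21  0.11  1.61 -0.    1.4   1.97]
d cm [-27.82  -6.5   -4.96] rot [ 0.58   0.01  -1.461] dist mm 290.0 deg 90.06
d cm [-31.52 -10.63   4.54] rot [ 0.58   0.01  -1.461] dist mm 335.7 deg 90.06
```

View pics/g1.png

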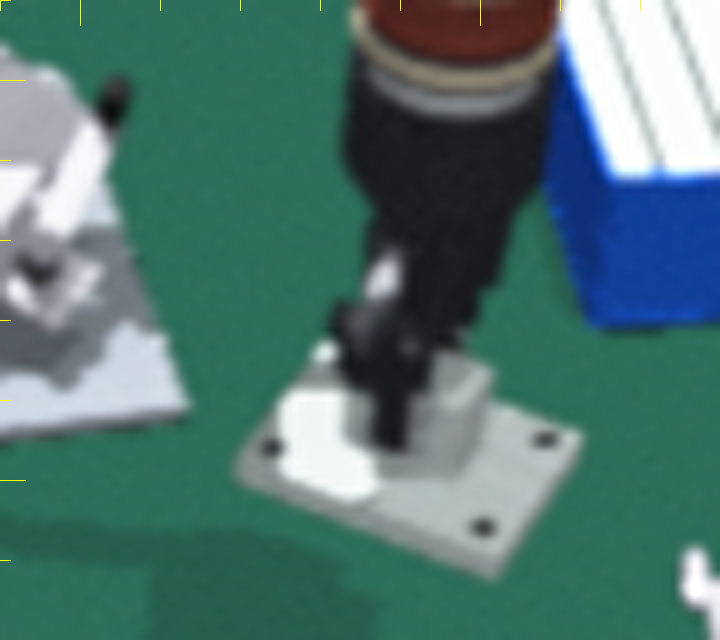

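Emit:
play_rows(
  commands=[
    {"dx": -27.8,"dy": -6.5,"dz": -5,"rx": 0.58,"ry": 0.01,"rz": -1.461,"claw": 1},
    {"dx": -27.8,"dy": -6.5,"dz": -5,"rx": 0.58,"ry": 0.01,"rz": -1.461,"claw": 1},
    {"dx": -27.8,"dy": -6.5,"dz": -5,"rx": 0.58,"ry": 0.01,"rz": -1.461,"claw": 1},
    {"dx": -27.8,"dy": -6.5,"dz": -5,"rx": 0.58,"ry": 0.01,"rz": -1.461,"claw": 1},
    {"dx": -27.8,"dy": -6.5,"dz": -5,"rx": 0.58,"ry": 0.01,"rz": -1.461,"claw": 1},
  ],
)

```text
time: 3.85
tool_pos: [0.4716, 0.121, 0.2308]
tool_rot: [-0.127, 0.99, 0.048, 0.044]
contact_force: [0.2, 0.6, -5.3]
gripper_width: 0.313
```

Run:
```python
from g import *
to((bw(85,70,150+23),RPL),(bw(85,70,40+23),RPL))
```

```text
t 3.85 p [0.4716 0.121  0.2308] F [ 0.19  0.59 -5.28] w 0.313 q [-0.05 -0.37  2.01  0.26  1.45  1.39]
d cm [-1.98 -3.15 -0.32] rot [ 0.298  0.013 -0.762] dist mm 37.4 deg 46.88
d cm [-3.04 -6.13 10.22] rot [ 0.298  0.013 -0.762] dist mm 123.0 deg 46.88
```

Emit:
play_rows(
  commands=[
    {"dx": -2,"dy": -3.15,"dz": -0.3,"rx": 0.298,"ry": 0.013,"rz": -0.762,"claw": 1},
    {"dx": -2,"dy": -3.15,"dz": -0.3,"rx": 0.298,"ry": 0.013,"rz": -0.762,"claw": 1},
    {"dx": -2,"dy": -3.15,"dz": -0.3,"rx": 0.298,"ry": 0.013,"rz": -0.762,"claw": 1},
    {"dx": -2,"dy": -3.15,"dz": -0.3,"rx": 0.298,"ry": 0.013,"rz": -0.762,"claw": 1},
    {"dx": -2,"dy": -3.15,"dz": -0.3,"rx": 0.298,"ry": 0.013,"rz": -0.762,"claw": 1},
  ],
)

```text
time: 4.35
tool_pos: [0.447, 0.1487, 0.2379]
tool_rot: [-0.235, 0.888, 0.388, 0.082]
contact_force: [0.1, -1.1, -5.7]
gripper_width: 0.315
```

Run:
```python
from g import *
to((bw(85,70,60+23),RPL),(bw(85,70,15+23),RPL))
```

```text
t 4.35 p [0.447  0.1487 0.2379] F [ 0.06 -1.09 -5.73] w 0.315 q [-0.13 -0.35  2.02  0.49  1.58  0.59]
d cm [ 0.18 -0.2   8.85] rot [ 0.025  0.003 -0.063] dist mm 88.6 deg 3.91
d cm [ 0.19 -0.31 13.35] rot [ 0.025  0.003 -0.063] dist mm 133.6 deg 3.91
```

Emit:
play_rows(
  commands=[
    {"dx": 0.18,"dy": -0.2,"dz": 4,"rx": 0.025,"ry": 0.003,"rz": -0.063,"claw": 1},
    {"dx": 0.18,"dy": -0.2,"dz": 8,"rx": 0.025,"ry": 0.003,"rz": -0.063,"claw": 1},
    {"dx": 0.19,"dy": -0.3,"dz": 11,"rx": 0.025,"ry": 0.003,"rz": -0.063,"claw": 1},
    {"dx": 0.19,"dy": -0.3,"dz": 12.8,"rx": 0.025,"ry": 0.003,"rz": -0.063,"claw": 1},
    {"dx": 0.19,"dy": -0.3,"dz": 13.2,"rx": 0.025,"ry": 0.003,"rz": -0.063,"claw": 1},
  ],
)

```text
time: 4.85
tool_pos: [0.4381, 0.2155, 0.1199]
tool_rot: [-0.245, 0.872, 0.416, 0.082]
contact_force: [-0.6, -1.2, -5.8]
gripper_width: 0.318
```

Run:
```python
from g import *
from plant import grab_frame
im=grab_frame("side"); crop(im,"pics/i1.png",220,160,95,90,7)
im=grab_frame("top"); crop(im,"pics/i2.png",200,140,90,90,7)
to((bw(85,70,5+23),RPL),(bw(85,70,0+23),RPL))
```

```text
t 4.95 p [0.4403 0.2152 0.1228] F [-0.33 -0.52 -4.65] w 0.315 q [ 0.   -0.21  2.11  0.54  1.33  0.53]
d cm [0.11 0.03 1.05] rot [-0.001  0.002 -0.001] dist mm 10.5 deg 0.16
d cm [0.11 0.03 1.55] rot [-0.001  0.002 -0.001] dist mm 15.5 deg 0.16
```

View pics/i1.png

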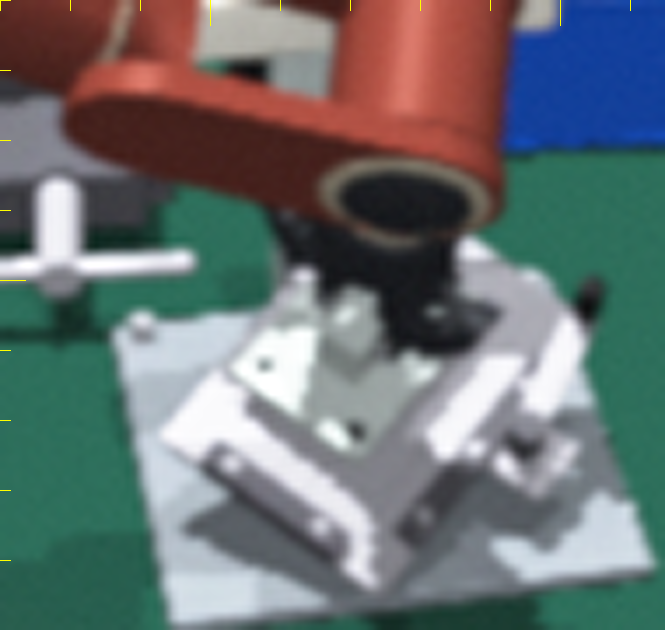

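View pics/i2.png

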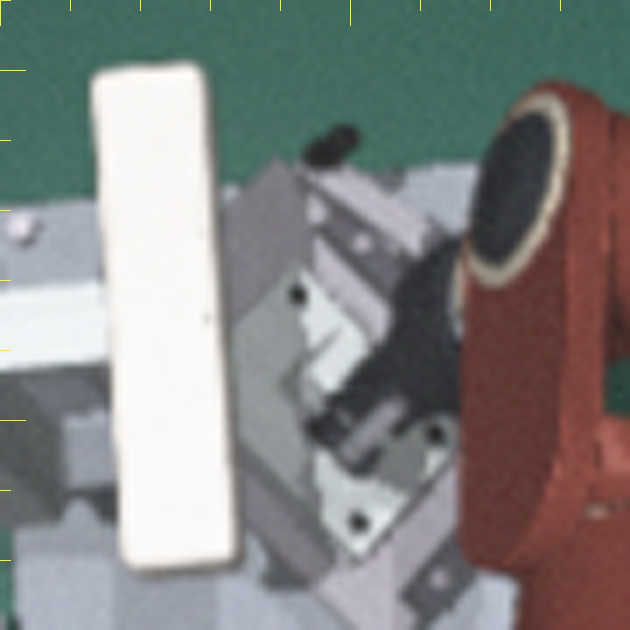

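Both views show the plate above the bed, parallel to the rails and clear of both, the bar and the knob. I'll lower it gently, watching the force.

Emit:
play_rows(
  commands=[
    {"dx": 0.1,"dy": 0.03,"dz": 0.6,"rx": 0,"ry": 0.002,"rz": 0,"claw": 1},
    {"dx": 0.1,"dy": 0.03,"dz": 1.0,"rx": 0,"ry": 0.002,"rz": 0,"claw": 1},
    {"dx": 0.1,"dy": 0.03,"dz": 1.2,"rx": 0,"ry": 0.002,"rz": 0,"claw": 1},
    {"dx": 0.1,"dy": 0.03,"dz": 1.25,"rx": 0,"ry": 0.002,"rz": 0,"claw": 1},
  ],
)

```text
time: 5.35
tool_pos: [0.4406, 0.2218, 0.1123]
tool_rot: [-0.244, 0.872, 0.416, 0.086]
contact_force: [0.1, -0.5, -5.6]
gripper_width: 0.319
```

Run:
```python
from g import *
to((bw(85,70,0+23),RPL))
print(B[:,2]@cur()[0]["contact_force"])
```

```text
t 5.35 p [0.4406 0.2218 0.1123] F [ 0.08 -0.51 -5.62] w 0.319 q [ 0.02 -0.19  2.12  0.54  1.31  0.53]
d cm [ 0.01 -0.01  0.31] rot [-0.001  0.    -0.001] dist mm 3.1 deg 0.08
-4.615131496850754
```

Emit:
play_rows(
  commands=[
    {"dx": 0,"dy": 0,"dz": 0.1,"rx": 0,"ry": 0,"rz": 0,"claw": 1},
    {"dx": 0,"dy": 0,"dz": 0.15,"rx": 0,"ry": 0,"rz": 0,"claw": 1},
    {"dx": 0,"dy": 0,"dz": 0.2,"rx": 0,"ry": 0,"rz": 0,"claw": 1},
    {"dx": 0,"dy": 0,"dz": 0.2,"rx": 0,"ry": 0,"rz": 0,"claw": 1},
  ],
)

```text
time: 5.75
tool_pos: [0.4407, 0.2227, 0.1109]
tool_rot: [-0.244, 0.872, 0.416, 0.086]
contact_force: [-0.8, -0.8, -4.6]
gripper_width: 0.322
```

Run:
```python
from g import *
to((bw(85,70,0+23),RPL))
print(B[:,2]@cur()[0]["contact_force"])
```

```text
t 5.75 p [0.4407 0.2227 0.1109] F [-0.84 -0.84 -4.59] w 0.322 q [ 0.02 -0.19  2.12  0.54  1.3   0.53]
d cm [-0.01 -0.02  0.14] rot [-0.001  0.    -0.001] dist mm 1.4 deg 0.06
-3.597097465063889
```

Emit:
play_rows(
  commands=[
    {"dx": 0,"dy": 0,"dz": 0.05,"rx": 0,"ry": 0,"rz": 0,"claw": 1},
    {"dx": 0,"dy": 0,"dz": 0.1,"rx": 0,"ry": 0,"rz": 0,"claw": 1},
    {"dx": 0,"dy": 0,"dz": 0.1,"rx": 0,"ry": 0,"rz": 0,"claw": 1},
  ],
)

```text
time: 6.05
tool_pos: [0.441, 0.223, 0.1107]
tool_rot: [-0.244, 0.872, 0.416, 0.086]
contact_force: [-1.6, -3.0, 0.5]
gripper_width: 0.319
```

Emit:
play_rows(
  commands=[
    {"dx": 0,"dy": 0,"dz": 0.05,"rx": 0,"ry": 0,"rz": 0,"claw": 1},
    {"dx": 0,"dy": 0,"dz": 0.05,"rx": 0,"ry": 0,"rz": 0,"claw": 1},
  ],
)

```text
time: 6.25
tool_pos: [0.4412, 0.2231, 0.1107]
tool_rot: [-0.244, 0.872, 0.416, 0.086]
contact_force: [-1.5, -4.6, 1.5]
gripper_width: 0.318
```

Emit:
play_rows(
  commands=[
    {"dx": 0,"dy": 0,"dz": 0,"rx": 0,"ry": 0,"rz": 0,"claw": 0},
    {"dx": 0,"dy": 0,"dz": 0,"rx": 0,"ry": 0,"rz": 0,"claw": 0},
    {"dx": 0,"dy": 0,"dz": 0,"rx": 0,"ry": 0,"rz": 0,"claw": 0},
    {"dx": 0,"dy": 0,"dz": 0,"rx": 0,"ry": 0,"rz": 0,"claw": 0},
    {"dx": 0,"dy": 0,"dz": 0,"rx": 0,"ry": 0,"rz": 0,"claw": 0},
  ],
)

```text
time: 6.75
tool_pos: [0.4413, 0.2233, 0.1108]
tool_rot: [-0.244, 0.872, 0.416, 0.086]
contact_force: [1.8, -1.1, -1.0]
gripper_width: 1.0
```

Run:
```python
from g import *
from plant import grab_frame
im=grab_frame("side"); crop(im,"pics/j1.png",220,160,95,90,7)
im=grab_frame("top"); crop(im,"pics/j2.png",200,140,90,90,7)
to((bw(85,70,0+23),RPL))
```

```text
t 6.85 p [0.4413 0.2233 0.1107] F [ 1.51  0.14 -1.25] w 1.001 q [ 0.02 -0.19  2.12  0.54  1.3   0.53]
d cm [-0.08 -0.04  0.1 ] rot [0. 0. 0.] dist mm 1.3 deg 0.02
```

View pics/j1.png

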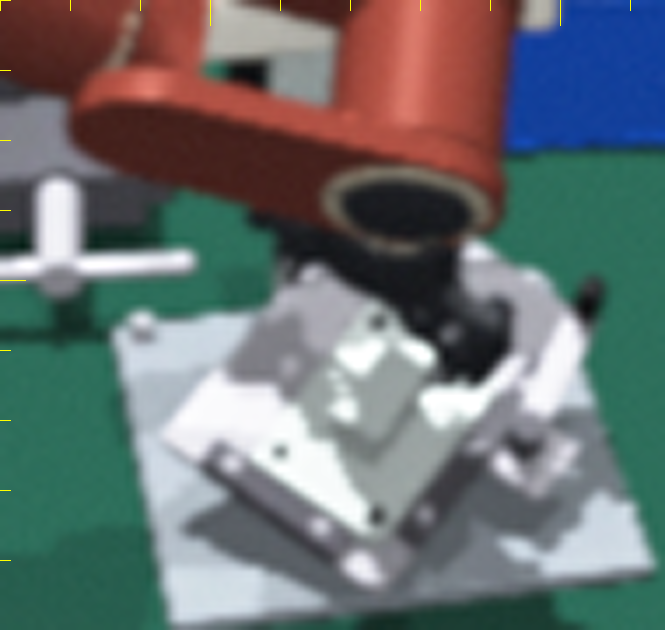

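View pics/j2.png

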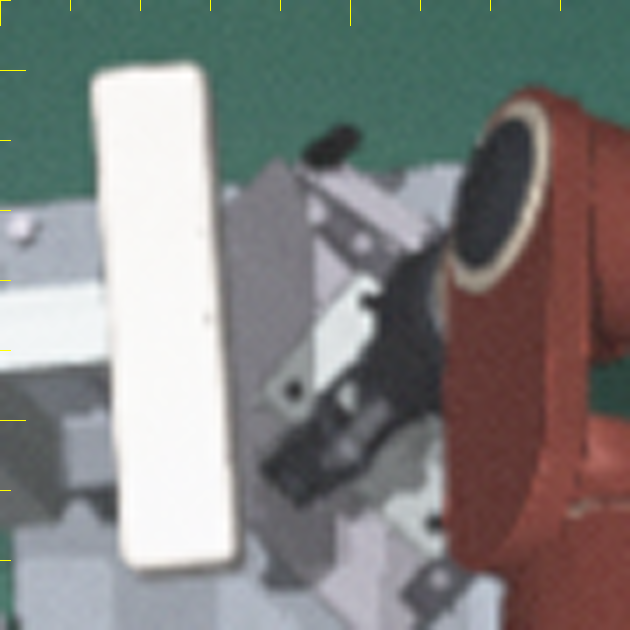

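The plate has slid down towards the corner. I'll ease the finger away from the boss (2 mm towards the longer rail), then retreat square to the bed.

Emit:
play_rows(
  commands=[
    {"dx": 0,"dy": 0.25,"dz": -0.2,"rx": 0,"ry": 0,"rz": 0,"claw": 0},
    {"dx": 0,"dy": 0.25,"dz": -1.5,"rx": 0,"ry": 0,"rz": 0,"claw": 0},
    {"dx": 0,"dy": 0.25,"dz": -4,"rx": 0,"ry": 0,"rz": 0,"claw": 0},
    {"dx": 0,"dy": 0.25,"dz": -8,"rx": 0,"ry": 0,"rz": 0,"claw": 0},
    {"dx": 0,"dy": 0.25,"dz": -12,"rx": 0,"ry": 0,"rz": 0,"claw": 1},
  ],
)

```text
time: 7.35
tool_pos: [0.4491, 0.1615, 0.2155]
tool_rot: [-0.244, 0.871, 0.417, 0.086]
contact_force: [1.3, 0.5, -0.3]
gripper_width: 0.851
```

Run:
```python
from g import *
from plant import grab_frame
im=grab_frame("side"); cv2.imwrite("pics/k1raw.png",im); crop(im,"pics/k1.png",225,185,85,65,9)
im=grab_frame("top"); cv2.imwrite("pics/k2raw.png",im);crop(im,"pics/k2.png",210,150,80,85,7)
to((bw(85,70,0+23),RPL))
```

```text
t 7.45 p [0.4532 0.1604 0.2209] F [ 0.94 -0.75 -0.55] w 0.689 q [-0.11 -0.31  2.02  0.51  1.55  0.52]
d cm [-0.52 -0.55 12.82] rot [ 0.009 -0.007  0.004] dist mm 128.4 deg 0.7
```

View pics/k1.png

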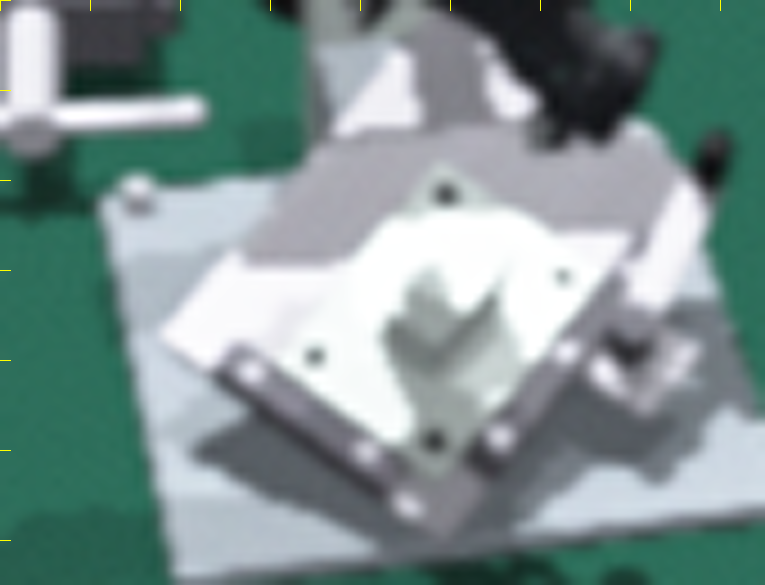

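View pics/k2.png

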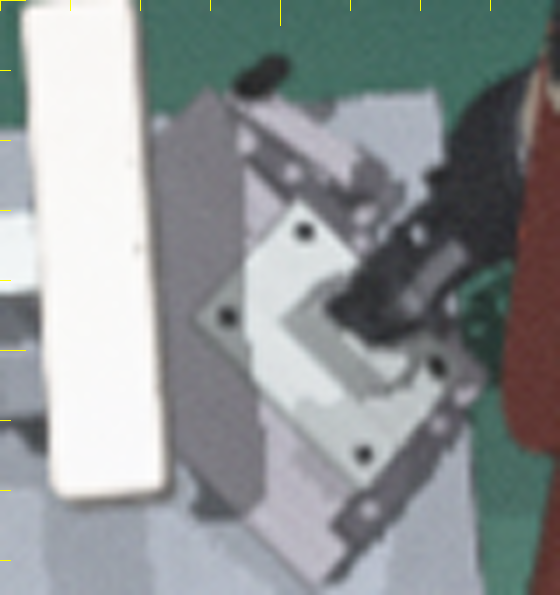

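```bash
cat > hc.py <<'E'
from g import *
def f(p,s,o): return (np.array(p,float)+.5)/s-.5+np.array(o)
def chk(n,p):
    X=(onplane(n,p,bw(0,0,14),B[:,2])-O)@B*1000; print(n,X.round(1).tolist(),"mean",X.mean(0).round(1))
E
python3 - <<'E'
from hc import *
chk("side",f([(445,194),(563,276),(434,440),(315,355)],9,(225,185)))
chk("top",f([(304,231),(437,365),(363,454),(228,317)],7,(210,150)))
for th in (0,.1,.2,.3): pass
# knob
for n,c in (("side",f([(720,147)],9,(225,185))),("top",f([(276,66)],7,(210,150)))):
    X=(onplane(n,c,bw(0,0,63),B[:,2])-O)@B*1000; print("knob",n,X,np.arctan2(X[:,1]+25,X[:,0]-95),np.hypot(X[:,1]+25,X[:,0]-95))
E
```

```text
side [[99.0, 69.4, 14.0], [99.7, 11.4, 14.0], [11.9, 11.0, 14.0], [11.6, 69.2, 14.0]] mean [55.6 40.3 14. ]
top [[98.6, 10.3, 14.0], [11.1, 9.3, 14.0], [10.9, 68.3, 14.0], [98.3, 68.2, 14.0]] mean [54.8 39.  14. ]
knob side [[163.23680047 -12.82568431  63.        ]] [0.17655508] [69.31431959]
knob top [[164.34016024 -10.8822209   63.        ]] [0.20085639] [70.76276922]
```

The plate is home: its hole centre measures (55.2, 39.7) mm in the bed's frame against (55, 40). The keeper stands at about 0.19 rad. Next I'll bring the closed fingers behind the knob.

```bash
cat > kp.py <<'E'
from g import *
def Rk(th):
    r=B@[np.cos(th),np.sin(th),0]; t=B@[-np.sin(th),np.cos(th),0]; n=B[:,2]; return np.c_[-t,-r,-n]
def Pk(th,off,h,r=70): return bw(95+r*np.cos(th)+off*np.sin(th),-25+r*np.sin(th)-off*np.cos(th),h)
E
python3 - <<'E'
from kp import *
to((Pk(.19,34,110),Rk(.19)),(Pk(.19,34,36),Rk(.19)))
E
```

```text
t 7.45 p [0.4532 0.1604 0.2209] F [ 0.94 -0.75 -0.55] w 0.689 q [-0.11 -0.31  2.02  0.51  1.55  0.52]
d cm [ 8.01 11.08  4.29] rot [ 0.003 -0.012  1.385] dist mm 143.3 deg 79.34
d cm [ 7.96 11.01 11.69] rot [ 0.003 -0.012  1.385] dist mm 179.2 deg 79.34
```

Emit:
play_rows(
  commands=[
    {"dx": 8,"dy": 11.1,"dz": 4.3,"rx": 0.003,"ry": -0.012,"rz": 1.385,"claw": 1},
    {"dx": 8,"dy": 11.1,"dz": 4.3,"rx": 0.003,"ry": -0.012,"rz": 1.385,"claw": 1},
    {"dx": 8,"dy": 11.1,"dz": 4.3,"rx": 0.003,"ry": -0.012,"rz": 1.385,"claw": 1},
    {"dx": 8,"dy": 11.1,"dz": 4.3,"rx": 0.003,"ry": -0.012,"rz": 1.385,"claw": 1},
    {"dx": 8,"dy": 11.1,"dz": 4.3,"rx": 0.003,"ry": -0.012,"rz": 1.385,"claw": 1},
  ],
)

```text
time: 7.95
tool_pos: [0.5882, 0.1767, 0.1722]
tool_rot: [-0.259, 0.964, 0.065, -0.012]
contact_force: [0.2, -0.2, 0.4]
gripper_width: -0.001
```

Run:
```python
from kp import *
to((Pk(.19,34,110),Rk(.19)),(Pk(.19,34,36),Rk(.19)))
```

```text
t 7.95 p [0.5882 0.1767 0.1722] F [ 0.19 -0.2   0.44] w -0.001 q [-0.06  0.08  1.75  0.52  1.43  1.27]
d cm [-0.03 -0.13 -0.19] rot [0.    0.004 0.623] dist mm 2.3 deg 35.71
d cm [-0.01 -0.12  7.21] rot [0.    0.004 0.623] dist mm 72.1 deg 35.71
```

Emit:
play_rows(
  commands=[
    {"dx": 0,"dy": -0.1,"dz": 0,"rx": 0,"ry": 0.004,"rz": 0.623,"claw": 1},
    {"dx": 0,"dy": -0.1,"dz": 0,"rx": 0,"ry": 0.004,"rz": 0.623,"claw": 1},
    {"dx": 0,"dy": -0.1,"dz": 2,"rx": 0,"ry": 0.004,"rz": 0.623,"claw": 1},
    {"dx": 0,"dy": -0.1,"dz": 4,"rx": 0,"ry": 0.004,"rz": 0.623,"claw": 1},
    {"dx": 0,"dy": -0.1,"dz": 5,"rx": 0,"ry": 0.004,"rz": 0.623,"claw": 1},
  ],
)

```text
time: 8.45
tool_pos: [0.5841, 0.2029, 0.1278]
tool_rot: [-0.243, 0.937, -0.236, -0.09]
contact_force: [-0.2, -0.2, 0.2]
gripper_width: 0.002
```

Run:
```python
from kp import *
from plant import grab_frame
im=grab_frame("side"); crop(im,"pics/l1.png",260,170,75,75,8)
im=grab_frame("top"); crop(im,"pics/l2.png",210,130,80,80,8)
to((Pk(.19,34,36),Rk(.19)),(Pk(.19,20,36),Rk(.19)))
```

```text
t 8.55 p [0.5837 0.2029 0.1276] F [-0.25  0.24 -0.19] w -0.006 q [-0.02  0.13  1.78  0.53  1.34  1.89]
d cm [ 0.08 -0.13  2.02] rot [ 0.002  0.003 -0.001] dist mm 20.3 deg 0.2
d cm [-1.32 -0.13  2.03] rot [ 0.002  0.003 -0.001] dist mm 24.2 deg 0.2
```

View pics/l1.png

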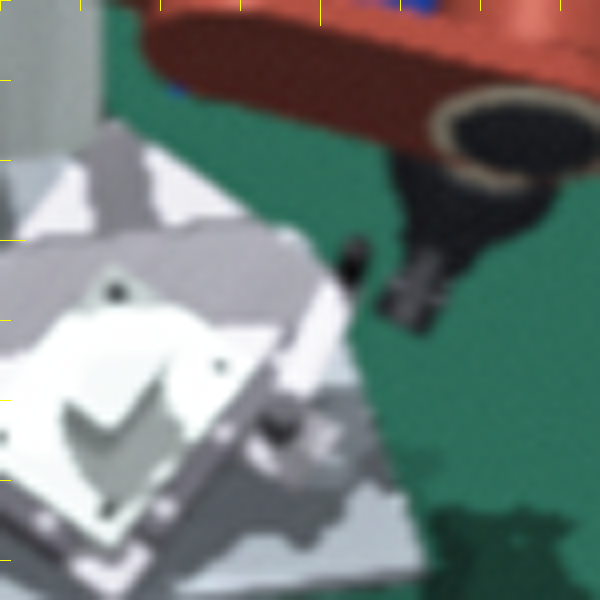

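View pics/l2.png

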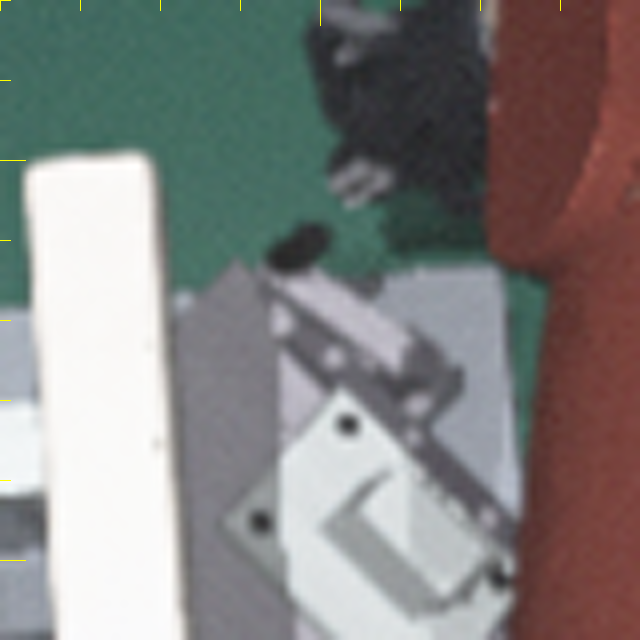

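The closed fingers (side ~(311,207)) stand outside the black knob (~(304,202)), with a clear gap between them. I'll lower beside it and then sweep.

Emit:
play_rows(
  commands=[
    {"dx": 0.08,"dy": -0.1,"dz": 1,"rx": 0.002,"ry": 0.003,"rz": 0,"claw": 1},
    {"dx": 0.08,"dy": -0.1,"dz": 1.8,"rx": 0.002,"ry": 0.003,"rz": 0,"claw": 1},
    {"dx": 0,"dy": -0.1,"dz": 1.9,"rx": 0.002,"ry": 0.003,"rz": 0,"claw": 1},
    {"dx": -0.6,"dy": -0.1,"dz": 1.9,"rx": 0.002,"ry": 0.003,"rz": 0,"claw": 1},
    {"dx": -1.2,"dy": -0.1,"dz": 1.9,"rx": 0.002,"ry": 0.003,"rz": 0,"claw": 1},
  ],
)

```text
time: 9.05
tool_pos: [0.5725, 0.2179, 0.1154]
tool_rot: [-0.243, 0.937, -0.235, -0.089]
contact_force: [0.1, -0.6, -0.2]
gripper_width: 0.0
```

Run:
```python
from kp import *
to(*[(Pk(t,18,37),Rk(t)) for t in (.19,.25,.3,.36,.42,.48)])
```

```text
t 9.05 p [0.5725 0.2179 0.1154] F [ 0.06 -0.56 -0.17] w 0.0 q [0.01 0.12 1.81 0.54 1.31 1.9 ]
d cm [-0.29 -0.01  0.06] rot [-0.    -0.    -0.001] dist mm 3.0 deg 0.04
d cm [-0.72 -0.1   0.06] rot [-0.    -0.    -0.061] dist mm 7.3 deg 3.47
d cm [-1.07 -0.16  0.06] rot [-0.    -0.    -0.111] dist mm 10.9 deg 6.33
d cm [-1.5  -0.21  0.06] rot [-0.    -0.    -0.171] dist mm 15.2 deg 9.77
d cm [-1.94 -0.23  0.06] rot [-0.    -0.    -0.231] dist mm 19.5 deg 13.21
d cm [-2.37 -0.23  0.06] rot [-0.    -0.    -0.291] dist mm 23.8 deg 16.65
```

Emit:
play_rows(
  commands=[
    {"dx": -0.72,"dy": -0.1,"dz": 0.06,"rx": 0,"ry": 0,"rz": -0.061,"claw": 1},
    {"dx": -1.07,"dy": -0.16,"dz": 0.06,"rx": 0,"ry": 0,"rz": -0.111,"claw": 1},
    {"dx": -1.5,"dy": -0.21,"dz": 0.06,"rx": 0,"ry": 0,"rz": -0.171,"claw": 1},
    {"dx": -1.94,"dy": -0.23,"dz": 0.06,"rx": 0,"ry": 0,"rz": -0.231,"claw": 1},
    {"dx": -2.37,"dy": -0.23,"dz": 0.06,"rx": 0,"ry": 0,"rz": -0.291,"claw": 1},
  ],
)

```text
time: 9.55
tool_pos: [0.5529, 0.2293, 0.1232]
tool_rot: [-0.253, 0.961, -0.095, -0.051]
contact_force: [1.7, -0.6, 0.2]
gripper_width: -0.0
```

Run:
```python
from kp import *
to(*[(Pk(t,18,37),Rk(t)) for t in (.48,.54,.6,.66,.72,.78)])
s=cur()[0]; print("F bed",B.T@s["contact_force"])
```

```text
t 9.55 p [0.5529 0.2293 0.1232] F [ 1.66 -0.57  0.22] w -0.0 q [0.03 0.07 1.85 0.54 1.31 1.63]
d cm [0.01 0.03 0.07] rot [-0.    -0.002  0.004] dist mm 0.7 deg 0.24
d cm [-0.42 -0.07  0.07] rot [-0.    -0.002 -0.056] dist mm 4.3 deg 3.24
d cm [-0.85 -0.14  0.07] rot [ 0.    -0.002 -0.116] dist mm 8.6 deg 6.67
d cm [-1.28 -0.19  0.07] rot [ 0.    -0.002 -0.176] dist mm 12.9 deg 10.11
d cm [-1.71 -0.21  0.06] rot [ 0.    -0.002 -0.236] dist mm 17.2 deg 13.55
d cm [-2.14 -0.2   0.06] rot [ 0.    -0.002 -0.296] dist mm 21.5 deg 16.99
F bed [ 0.74458829 -1.50242083  0.55840017]
```

Emit:
play_rows(
  commands=[
    {"dx": -0.42,"dy": -0.07,"dz": 0.06,"rx": 0,"ry": 0,"rz": -0.056,"claw": 1},
    {"dx": -0.85,"dy": -0.14,"dz": 0.06,"rx": 0,"ry": 0,"rz": -0.116,"claw": 1},
    {"dx": -1.28,"dy": -0.19,"dz": 0.06,"rx": 0,"ry": 0,"rz": -0.176,"claw": 1},
    {"dx": -1.71,"dy": -0.21,"dz": 0.06,"rx": 0,"ry": 0,"rz": -0.236,"claw": 1},
    {"dx": -2.14,"dy": -0.2,"dz": 0.06,"rx": 0,"ry": 0,"rz": -0.296,"claw": 1},
  ],
)

```text
time: 10.05
tool_pos: [0.5326, 0.2346, 0.1276]
tool_rot: [-0.258, 0.965, 0.049, -0.012]
contact_force: [0.7, -0.4, -0.3]
gripper_width: -0.001
```

Run:
```python
from kp import *
to(*[(Pk(t,18,37),Rk(t)) for t in (.78,.84,.9,.96,1.02,1.08)])
s=cur()[0]; print("F bed",B.T@s["contact_force"])
```

```text
t 10.05 p [0.5326 0.2346 0.1276] F [ 0.71 -0.4  -0.35] w -0.001 q [0.04 0.02 1.9  0.54 1.3  1.34]
d cm [-0.02  0.04  0.08] rot [ 0.001 -0.004  0.003] dist mm 0.9 deg 0.28
d cm [-0.44 -0.06  0.08] rot [ 0.001 -0.004 -0.057] dist mm 4.5 deg 3.28
d cm [-0.87 -0.13  0.08] rot [ 0.001 -0.004 -0.117] dist mm 8.8 deg 6.72
d cm [-1.3  -0.17  0.08] rot [ 0.001 -0.004 -0.177] dist mm 13.1 deg 10.15
d cm [-1.73 -0.19  0.07] rot [ 0.001 -0.004 -0.237] dist mm 17.4 deg 13.59
d cm [-2.17 -0.19  0.07] rot [ 0.002 -0.004 -0.297] dist mm 21.7 deg 17.03
F bed [ 0.05549141 -0.88396362 -0.06575014]
```

Emit:
play_rows(
  commands=[
    {"dx": -0.44,"dy": -0.06,"dz": 0.08,"rx": 0,"ry": -0.004,"rz": -0.057,"claw": 1},
    {"dx": -0.87,"dy": -0.13,"dz": 0.08,"rx": 0,"ry": -0.004,"rz": -0.117,"claw": 1},
    {"dx": -1.3,"dy": -0.17,"dz": 0.08,"rx": 0,"ry": -0.004,"rz": -0.177,"claw": 1},
    {"dx": -1.73,"dy": -0.19,"dz": 0.07,"rx": 0,"ry": -0.004,"rz": -0.237,"claw": 1},
    {"dx": -2.17,"dy": -0.19,"dz": 0.07,"rx": 0,"ry": -0.004,"rz": -0.297,"claw": 1},
  ],
)

```text
time: 10.55
tool_pos: [0.5109, 0.2344, 0.1288]
tool_rot: [-0.257, 0.947, 0.193, 0.026]
contact_force: [0.3, -0.2, 0.2]
gripper_width: -0.001
```

Run:
```python
from kp import *
from plant import grab_frame
to(*[(Pk(t,18,37),Rk(t)) for t in (1.08,1.14,1.2,1.26,1.32,1.38)])
s=cur()[0]; print("F bed",B.T@s["contact_force"])
im=grab_frame("side"); crop(im,"pics/m1.png",245,170,75,75,8)
```

```text
t 10.55 p [0.5109 0.2344 0.1288] F [ 0.25 -0.16  0.18] w -0.001 q [ 0.04 -0.03  1.94  0.54  1.31  1.04]
d cm [-0.02  0.04  0.08] rot [ 0.002 -0.001  0.003] dist mm 0.9 deg 0.23
d cm [-0.45 -0.05  0.08] rot [ 0.002 -0.001 -0.057] dist mm 4.6 deg 3.26
d cm [-0.87 -0.13  0.08] rot [ 0.002 -0.001 -0.117] dist mm 8.9 deg 6.7
d cm [-1.31 -0.17  0.08] rot [ 0.002 -0.001 -0.177] dist mm 13.2 deg 10.13
d cm [-1.74 -0.19  0.07] rot [ 0.002 -0.001 -0.237] dist mm 17.5 deg 13.57
d cm [-2.17 -0.18  0.07] rot [ 0.002 -0.001 -0.297] dist mm 21.8 deg 17.01
F bed [ 0.11480122 -0.21769856  0.24594351]
```

View pics/m1.png

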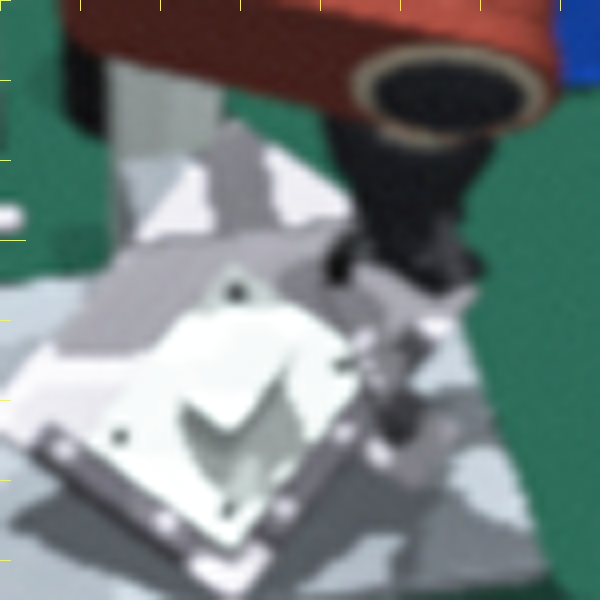

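The arm is swinging with the fingers, its knob at about (287,203), and the plate hasn't moved. I'll continue.

Emit:
play_rows(
  commands=[
    {"dx": -0.45,"dy": -0.05,"dz": 0.08,"rx": 0.002,"ry": -0.001,"rz": -0.057,"claw": 1},
    {"dx": -0.87,"dy": -0.13,"dz": 0.08,"rx": 0.002,"ry": -0.001,"rz": -0.117,"claw": 1},
    {"dx": -1.31,"dy": -0.17,"dz": 0.08,"rx": 0.002,"ry": -0.001,"rz": -0.177,"claw": 1},
    {"dx": -1.74,"dy": -0.19,"dz": 0.07,"rx": 0.002,"ry": -0.001,"rz": -0.237,"claw": 1},
    {"dx": -2.17,"dy": -0.18,"dz": 0.07,"rx": 0.002,"ry": -0.001,"rz": -0.297,"claw": 1},
  ],
)

```text
time: 11.1
tool_pos: [0.4898, 0.2287, 0.1267]
tool_rot: [-0.251, 0.907, 0.333, 0.064]
contact_force: [0.8, -0.2, -0.2]
gripper_width: 0.0
```

Run:
```python
from kp import *
to(*[(Pk(t,18,37),Rk(t)) for t in (1.38,1.42,1.46,1.5,1.54,1.57)])
s=cur()[0]; print("F bed",B.T@s["contact_force"])
```

```text
t 11.1 p [0.4898 0.2287 0.1267] F [ 0.79 -0.17 -0.16] w 0.0 q [ 0.03 -0.08  2.    0.54  1.31  0.73]
d cm [-0.01  0.07  0.07] rot [ 0.    -0.001  0.004] dist mm 0.9 deg 0.23
d cm [-0.29 -0.    0.07] rot [ 0.001 -0.001 -0.036] dist mm 2.9 deg 2.07
d cm [-0.57 -0.06  0.07] rot [ 0.001 -0.001 -0.076] dist mm 5.8 deg 4.36
d cm [-0.86 -0.1   0.07] rot [ 0.001 -0.001 -0.116] dist mm 8.6 deg 6.66
d cm [-1.14 -0.14  0.07] rot [ 0.001 -0.001 -0.156] dist mm 11.5 deg 8.95
d cm [-1.36 -0.15  0.07] rot [ 0.001 -0.001 -0.186] dist mm 13.7 deg 10.67
F bed [ 0.33300312 -0.75806823 -0.01464627]
```

Emit:
play_rows(
  commands=[
    {"dx": -0.29,"dy": 0,"dz": 0.07,"rx": 0,"ry": 0,"rz": -0.036,"claw": 1},
    {"dx": -0.57,"dy": -0.06,"dz": 0.07,"rx": 0,"ry": 0,"rz": -0.076,"claw": 1},
    {"dx": -0.86,"dy": -0.1,"dz": 0.07,"rx": 0,"ry": 0,"rz": -0.116,"claw": 1},
    {"dx": -1.14,"dy": -0.14,"dz": 0.07,"rx": 0,"ry": 0,"rz": -0.156,"claw": 1},
  ],
)

```text
time: 11.5
tool_pos: [0.4802, 0.2237, 0.1243]
tool_rot: [-0.245, 0.878, 0.403, 0.084]
contact_force: [0.4, 0.7, 1.4]
gripper_width: -0.002
```

Run:
```python
from kp import *
to(*[(Pk(1.57,o,37),Rk(1.57)) for o in (19,18,17,16)])
s=cur()[0]; print("F bed",B.T@s["contact_force"])
```

```text
t 11.5 p [0.4802 0.2237 0.1243] F [0.41 0.7  1.43] w -0.002 q [ 0.02 -0.11  2.02  0.54  1.31  0.57]
d cm [-0.17 -0.01  0.06] rot [ 0.001 -0.002 -0.029] dist mm 1.8 deg 1.66
d cm [-0.27 -0.01  0.06] rot [ 0.001 -0.002 -0.029] dist mm 2.7 deg 1.66
d cm [-0.37 -0.01  0.06] rot [ 0.001 -0.002 -0.029] dist mm 3.7 deg 1.66
d cm [-0.47 -0.    0.06] rot [ 0.001 -0.002 -0.029] dist mm 4.7 deg 1.66
F bed [1.24526516 0.56218821 0.90840026]
```

Emit:
play_rows(
  commands=[
    {"dx": -0.1,"dy": 0,"dz": 0.05,"rx": 0,"ry": 0,"rz": -0.015,"claw": 1},
    {"dx": -0.2,"dy": 0,"dz": 0.05,"rx": 0,"ry": 0,"rz": -0.029,"claw": 1},
    {"dx": -0.28,"dy": 0,"dz": 0.05,"rx": 0,"ry": 0,"rz": -0.029,"claw": 1},
  ],
)

```text
time: 11.8
tool_pos: [0.4784, 0.2222, 0.1233]
tool_rot: [-0.244, 0.872, 0.416, 0.088]
contact_force: [1.0, 0.6, 0.5]
gripper_width: 0.0
```

Run:
```python
from kp import *
to(*[(Pk(1.57,o,37),Rk(1.57)) for o in (18,17,16)])
s=cur()[0]; print("F bed",B.T@s["contact_force"])
```

```text
t 11.8 p [0.4784 0.2222 0.1233] F [1.02 0.59 0.45] w 0.0 q [ 0.02 -0.11  2.03  0.54  1.31  0.53]
d cm [-0.02  0.    0.04] rot [ 0.001 -0.003  0.   ] dist mm 0.4 deg 0.17
d cm [-0.12  0.    0.04] rot [ 0.001 -0.003  0.   ] dist mm 1.2 deg 0.17
d cm [-0.22  0.    0.04] rot [ 0.001 -0.003  0.   ] dist mm 2.2 deg 0.17
F bed [ 1.21527402 -0.30780954  0.15163375]
```

Emit:
play_rows(
  commands=[
    {"dx": -0.06,"dy": 0,"dz": 0,"rx": 0,"ry": 0,"rz": 0,"claw": 1},
    {"dx": -0.12,"dy": 0,"dz": 0,"rx": 0,"ry": 0,"rz": 0,"claw": 1},
    {"dx": -0.12,"dy": 0,"dz": 0,"rx": 0,"ry": 0,"rz": 0,"claw": 1},
  ],
)

```text
time: 12.1
tool_pos: [0.4778, 0.2215, 0.1231]
tool_rot: [-0.244, 0.872, 0.415, 0.088]
contact_force: [0.6, 1.9, 0.5]
gripper_width: -0.001
```

Run:
```python
from kp import *
to(*[(Pk(1.57,o,37),Rk(1.57)) for o in (18,17,16)])
s=cur()[0]; print("F bed",B.T@s["contact_force"])
```

```text
t 12.1 p [0.4778 0.2215 0.1231] F [0.56 1.88 0.48] w -0.001 q [ 0.02 -0.11  2.03  0.54  1.31  0.53]
d cm [0.08 0.   0.05] rot [ 0.001 -0.003 -0.   ] dist mm 0.9 deg 0.2
d cm [-0.02  0.    0.05] rot [ 0.001 -0.003 -0.   ] dist mm 0.5 deg 0.2
d cm [-0.12  0.    0.05] rot [ 0.001 -0.003 -0.   ] dist mm 1.3 deg 0.2
F bed [ 1.8093422   0.74816482 -0.49494452]
```

Emit:
play_rows(
  commands=[
    {"dx": -0.06,"dy": 0,"dz": 0,"rx": 0,"ry": 0,"rz": 0,"claw": 1},
    {"dx": -0.12,"dy": 0,"dz": 0,"rx": 0,"ry": 0,"rz": 0,"claw": 1},
    {"dx": -0.12,"dy": 0,"dz": 0,"rx": 0,"ry": 0,"rz": 0,"claw": 1},
  ],
)

```text
time: 12.4
tool_pos: [0.4777, 0.2214, 0.1231]
tool_rot: [-0.245, 0.872, 0.415, 0.089]
contact_force: [3.1, 6.1, 0.4]
gripper_width: -0.003
```

Run:
```python
from kp import *
to(*[(Pk(1.57,o,37),Rk(1.57)) for o in (18,17,16)])
s=cur()[0]; print("F bed",B.T@s["contact_force"])
```

```text
t 12.4 p [0.4777 0.2214 0.1231] F [3.09 6.15 0.39] w -0.003 q [ 0.01 -0.12  2.03  0.54  1.31  0.53]
d cm [0.09 0.   0.06] rot [ 0.002 -0.006 -0.   ] dist mm 1.1 deg 0.34
d cm [-0.01  0.    0.06] rot [ 0.002 -0.006 -0.   ] dist mm 0.6 deg 0.34
d cm [-0.11  0.    0.06] rot [ 0.002 -0.006 -0.   ] dist mm 1.2 deg 0.34
F bed [ 6.3133683   1.05461167 -2.55446975]
```

Emit:
play_rows(
  commands=[
    {"dx": -0.1,"dy": 0,"dz": 0,"rx": 0,"ry": 0,"rz": 0,"claw": 1},
    {"dx": -0.15,"dy": 0,"dz": 0,"rx": 0,"ry": 0,"rz": 0,"claw": 1},
    {"dx": -0.15,"dy": 0,"dz": 0,"rx": 0,"ry": 0,"rz": 0,"claw": 1},
  ],
)

```text
time: 12.7
tool_pos: [0.4777, 0.2213, 0.1232]
tool_rot: [-0.245, 0.872, 0.415, 0.091]
contact_force: [3.7, 8.2, -1.7]
gripper_width: -0.0
```

Run:
```python
from kp import *
to(*[(Pk(1.57,o,37),Rk(1.57)) for o in (18,17,16,30)],(Pk(1.57,45,140),Rk(1.57)))
s=cur()[0]; print("F bed",B.T@s["contact_force"])
```

```text
t 12.7 p [0.4777 0.2213 0.1232] F [ 3.71  8.15 -1.73] w -0.0 q [ 0.01 -0.12  2.03  0.55  1.31  0.53]
d cm [0.09 0.   0.07] rot [ 0.002 -0.01  -0.   ] dist mm 1.2 deg 0.56
d cm [-0.01  0.    0.07] rot [ 0.002 -0.01  -0.   ] dist mm 0.7 deg 0.56
d cm [-0.11  0.    0.07] rot [ 0.002 -0.01  -0.   ] dist mm 1.3 deg 0.56
d cm [1.29 0.   0.08] rot [ 0.002 -0.01  -0.   ] dist mm 12.9 deg 0.56
d cm [  2.89   0.02 -10.2 ] rot [ 0.002 -0.01  -0.   ] dist mm 106.0 deg 0.56
F bed [ 7.32599541  0.89986294 -5.36058114]
```

It has stopped at 7 N with no further motion. I'll back off, lift and look.

Emit:
play_rows(
  commands=[
    {"dx": 1.0,"dy": 0,"dz": 0,"rx": 0,"ry": -0.01,"rz": 0,"claw": 1},
    {"dx": 2.0,"dy": 0,"dz": -2,"rx": 0,"ry": -0.01,"rz": 0,"claw": 1},
    {"dx": 2.0,"dy": 0.5,"dz": -6,"rx": 0,"ry": -0.01,"rz": 0,"claw": 1},
    {"dx": 2.0,"dy": 4,"dz": -10,"rx": 0,"ry": -0.01,"rz": 0,"claw": 1},
    {"dx": 2.0,"dy": 8,"dz": -14,"rx": 0,"ry": -0.01,"rz": 0,"claw": 1},
  ],
)

```text
time: 13.2
tool_pos: [0.5533, 0.1279, 0.2214]
tool_rot: [-0.242, 0.872, 0.417, 0.086]
contact_force: [1.2, 0.5, -0.4]
gripper_width: -0.001
```

Run:
```python
from kp import *
from plant import grab_frame
im=grab_frame("side"); crop(im,"pics/n1.png",225,170,85,80,9)
im=grab_frame("top"); crop(im,"pics/n2.png",210,150,80,85,7)
# key frame
k=np.array([.4331,-.2394,.0600]); yv=np.array([-.0079,.1123,0]); yv/=np.linalg.norm(yv)
xv=np.cross(yv,[0,0,1]); n=np.array([0,0,1])*np.cos(np.radians(20))-xv*np.sin(np.radians(20)); print("xv",xv,"n",n)
np.save("key.npy",np.array([k,yv,n]))
for s in(1,-1):
  R=np.c_[np.cross(s*yv,-n),s*yv,-n]; to((k+n*.1,R))
  xs=s*np.cross(yv,n); R=np.c_[np.cross(xs,-n),xs,-n]; to((k+n*.1,R))
```

```text
xv [ 0.99753478  0.07017386 -0.        ] n [-0.34117699 -0.02400087  0.93969262]
t 13.3 p [0.5573 0.1249 0.2232] F [-0.59 -0.    0.13] w -0.002 q [-0.15 -0.05  1.79  0.5   1.54  0.48]
d cm [-37.58  10.09 -11.39] rot [-0.151 -0.782 -2.322] dist mm 405.4 deg 140.64
t 13.3 p [0.5573 0.1249 0.2232] F [-0.59 -0.    0.13] w -0.002 q [-0.15 -0.05  1.79  0.5   1.54  0.48]
d cm [-37.58  10.09 -11.39] rot [-0.53  -0.358 -0.82 ] dist mm 405.4 deg 59.56
t 13.3 p [0.5573 0.1249 0.2232] F [-0.59 -0.    0.13] w -0.002 q [-0.15 -0.05  1.79  0.5   1.54  0.48]
d cm [-37.58  10.09 -11.39] rot [-0.623  0.12   0.699] dist mm 405.4 deg 54.09
t 13.3 p [0.5573 0.1249 0.2232] F [-0.59 -0.    0.13] w -0.002 q [-0.15 -0.05  1.79  0.5   1.54  0.48]
d cm [-37.58  10.09 -11.39] rot [-0.435  0.643  2.204] dist mm 405.4 deg 133.88
```

View pics/n1.png

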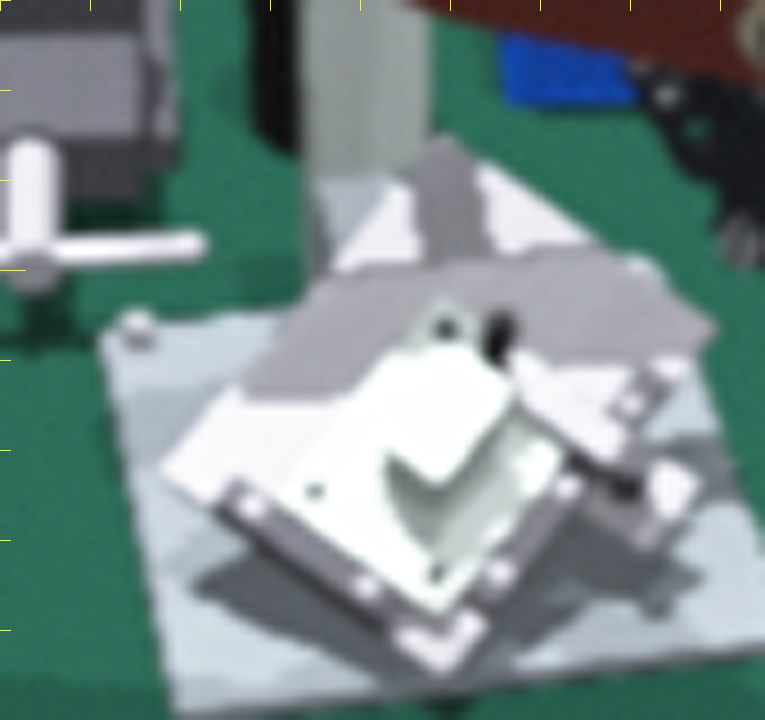

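View pics/n2.png

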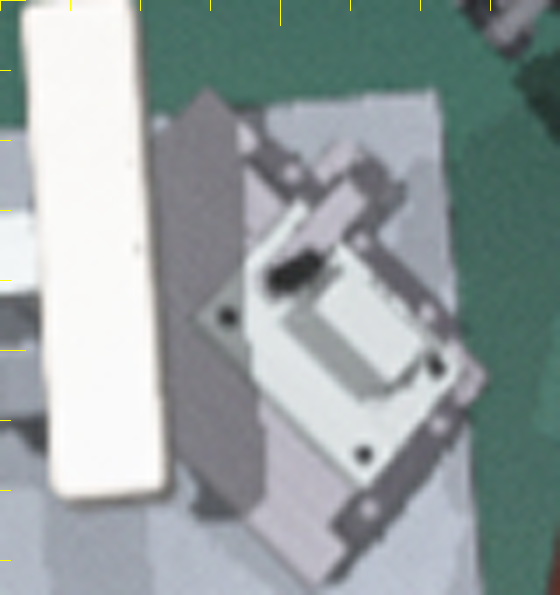

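Run:
```python
from hc import *
th=1.57; K=bw(95+70*np.cos(th),-25+70*np.sin(th),63)
print("pred knob side",((proj("side",K)[0]-[225,170]+.5)*9-.5).round(0),"top",((proj("top",K)[0]-[210,150]+.5)*7-.5).round(0))
for n,c in (("side",f([(498,322)],9,(225,170))),("top",f([(311,263)],7,(210,150)))):
    X=(onplane(n,c,bw(0,0,63),B[:,2])-O)@B*1000; print("knob",n,X,np.arctan2(X[:,1]+25,X[:,0]-95))
chk("side",f([(446,328),(435,572),(315,490)],9,(225,170))); chk("top",f([(437,367),(363,454),(228,317)],7,(210,150)))
```

```text
pred knob side [500. 324.] top [310. 262.]
knob side [[95.0802762 46.0357592 63.       ]] [1.56966625]
knob top [[94.41727958 45.3036111  63.        ]] [1.57908476]
side [[99.6, 69.4, 14.0], [13.1, 11.5, 14.0], [11.6, 69.2, 14.0]] mean [41.5 50.  14. ]
top [[10.5, 10.0, 14.0], [10.9, 68.3, 14.0], [98.3, 68.2, 14.0]] mean [39.9 48.9 14. ]
```

The keeper measures 1.57 rad in both views, and the plate is still home. Next is the white square key (top ~(392,205)) on the grey console.

Emit:
play_rows(
  commands=[
    {"dx": -37.6,"dy": 10.1,"dz": -11.4,"rx": -0.623,"ry": 0.12,"rz": 0.7,"claw": 1},
    {"dx": -37.6,"dy": 10.1,"dz": -11.4,"rx": -0.623,"ry": 0.12,"rz": 0.7,"claw": 1},
    {"dx": -37.6,"dy": 10.1,"dz": -11.4,"rx": -0.623,"ry": 0.12,"rz": 0.7,"claw": 1},
    {"dx": -37.6,"dy": 10.1,"dz": -11.4,"rx": -0.623,"ry": 0.12,"rz": 0.7,"claw": 1},
    {"dx": -37.6,"dy": 10.1,"dz": -11.4,"rx": -0.623,"ry": 0.12,"rz": 0.7,"claw": 1},
  ],
)

```text
time: 13.8
tool_pos: [0.4569, -0.1004, 0.1785]
tool_rot: [-0.056, 0.979, 0.116, 0.158]
contact_force: [0.8, -0.4, 0.2]
gripper_width: 0.002
```

```bash
cat > ky.py <<'E'
from g import *
k,yv,n=np.load("key.npy"); RK=np.c_[np.cross(-yv,-n),-yv,-n]
def kt(*hs): to(*[(k+n*h/1000,RK) for h in hs]); print("Fn",n@cur()[0]["contact_force"])
E
python3 -c "
from ky import *
kt(100,30)"
```

```text
t 13.8 p [ 0.4569 -0.1004  0.1785] F [ 0.81 -0.4   0.25] w 0.002 q [-0.55 -0.49  2.19  0.3   1.27  0.72]
d cm [-9.1  12.43 -1.48] rot [-0.129  0.027  0.144] dist mm 154.8 deg 11.17
d cm [-8.98 13.34  5.46] rot [-0.129  0.027  0.144] dist mm 169.8 deg 11.17
Fn -0.03391226199926706
```

Emit:
play_rows(
  commands=[
    {"dx": -9.1,"dy": 12.4,"dz": -1.5,"rx": -0.129,"ry": 0.027,"rz": 0.144,"claw": 1},
    {"dx": -9.1,"dy": 12.4,"dz": -1.5,"rx": -0.129,"ry": 0.027,"rz": 0.144,"claw": 1},
    {"dx": -9.1,"dy": 12.4,"dz": -1.5,"rx": -0.129,"ry": 0.027,"rz": 0.144,"claw": 1},
    {"dx": -9.0,"dy": 12.9,"dz": 2,"rx": -0.129,"ry": 0.027,"rz": 0.144,"claw": 1},
    {"dx": -9.0,"dy": 13.3,"dz": 5.4,"rx": -0.129,"ry": 0.027,"rz": 0.144,"claw": 1},
  ],
)

```text
time: 14.3
tool_pos: [0.4219, -0.2426, 0.0887]
tool_rot: [-0.004, 0.984, 0.032, 0.174]
contact_force: [0.5, -0.0, 0.3]
gripper_width: -0.0
```

Run:
```python
from ky import *
from plant import grab_frame
im=grab_frame("side"); crop(im,"pics/o1.png",250,280,90,90,7)
im=grab_frame("top"); crop(im,"pics/o2.png",350,160,100,80,7)
kt(30,10,3)
```

```text
t 14.4 p [ 0.4196 -0.237   0.0828] F [-0.48  0.82 -0.72] w 0.001 q [-0.83 -0.34  2.25  0.31  1.04  0.54]
d cm [ 0.47  0.33 -0.41] rot [-0.008  0.008 -0.003] dist mm 7.0 deg 0.68
d cm [0.48 0.34 1.59] rot [-0.008  0.008 -0.003] dist mm 17.0 deg 0.68
d cm [0.49 0.35 2.29] rot [-0.008  0.008 -0.003] dist mm 23.7 deg 0.68
Fn -0.5358053769137042
```

View pics/o1.png

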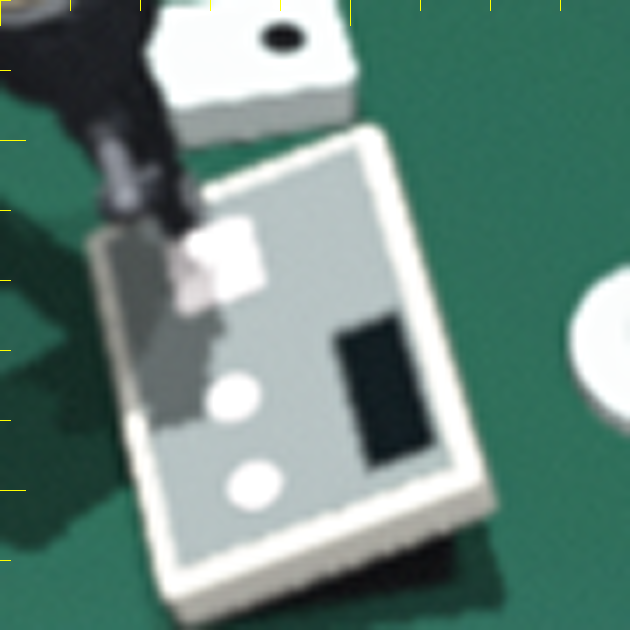

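View pics/o2.png

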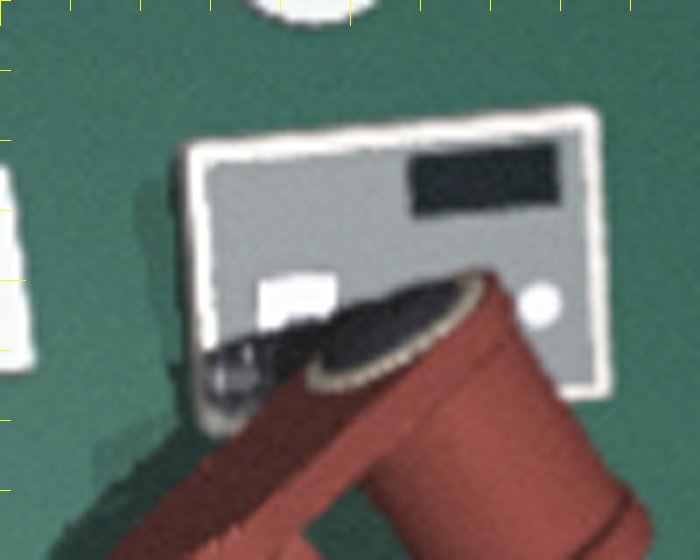

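The fingertips hover above and just short of the square key, and the arm is well clear of the small keys. I'll correct sideways and come down in small steps.

Emit:
play_rows(
  commands=[
    {"dx": 0.48,"dy": 0.34,"dz": 0,"rx": -0.008,"ry": 0.008,"rz": -0.003,"claw": 1},
    {"dx": 0.48,"dy": 0.34,"dz": 0.8,"rx": -0.008,"ry": 0.008,"rz": -0.003,"claw": 1},
    {"dx": 0.48,"dy": 0.34,"dz": 1.5,"rx": -0.008,"ry": 0.008,"rz": -0.003,"claw": 1},
    {"dx": 0.48,"dy": 0.34,"dz": 1.8,"rx": -0.008,"ry": 0.008,"rz": -0.003,"claw": 1},
    {"dx": 0.48,"dy": 0.34,"dz": 1.8,"rx": -0.008,"ry": 0.008,"rz": -0.003,"claw": 1},
  ],
)

```text
time: 14.9
tool_pos: [0.4305, -0.2393, 0.0674]
tool_rot: [-0.006, 0.984, 0.035, 0.173]
contact_force: [-0.4, -0.6, 0.2]
gripper_width: 0.0
```

```bash
python3 -c "
from ky import *
kt(3,0)"
```

```text
t 14.9 p [ 0.4305 -0.2393  0.0674] F [-0.39 -0.56  0.22] w 0.0 q [-0.81 -0.29  2.24  0.32  0.99  0.54]
d cm [-0.01  0.03  0.48] rot [-0.     0.     0.001] dist mm 4.8 deg 0.04
d cm [-0.01  0.03  0.78] rot [-0.     0.     0.001] dist mm 7.8 deg 0.04
Fn 0.34921532282474066
```

Emit:
play_rows(
  commands=[
    {"dx": 0,"dy": 0.03,"dz": 0.15,"rx": 0,"ry": 0,"rz": 0,"claw": 1},
    {"dx": 0,"dy": 0.03,"dz": 0.3,"rx": 0,"ry": 0,"rz": 0,"claw": 1},
    {"dx": 0,"dy": 0.03,"dz": 0.4,"rx": 0,"ry": 0,"rz": 0,"claw": 1},
    {"dx": 0,"dy": 0.03,"dz": 0.45,"rx": 0,"ry": 0,"rz": 0,"claw": 1},
    {"dx": 0,"dy": 0.03,"dz": 0.45,"rx": 0,"ry": 0,"rz": 0,"claw": 1},
  ],
)

```text
time: 15.4
tool_pos: [0.432, -0.2395, 0.0631]
tool_rot: [-0.006, 0.984, 0.035, 0.173]
contact_force: [1.0, -0.3, 0.5]
gripper_width: 0.0
```

```bash
python3 -c "
from ky import *
kt(0)"
```

```text
t 15.4 p [ 0.432  -0.2395  0.0631] F [ 1.04 -0.32  0.54] w 0.0 q [-0.81 -0.28  2.24  0.32  0.97  0.53]
d cm [-0.    0.    0.33] rot [-0.  0.  0.] dist mm 3.3 deg 0.04
Fn 0.15754930694778918
```

Now steps of at most 0.5 mm per row, reading the force often.

Emit:
play_rows(
  commands=[
    {"dx": 0,"dy": 0,"dz": 0.05,"rx": 0,"ry": 0,"rz": 0,"claw": 1},
    {"dx": 0,"dy": 0,"dz": 0.1,"rx": 0,"ry": 0,"rz": 0,"claw": 1},
    {"dx": 0,"dy": 0,"dz": 0.15,"rx": 0,"ry": 0,"rz": 0,"claw": 1},
  ],
)

```text
time: 15.7
tool_pos: [0.4326, -0.2394, 0.0617]
tool_rot: [-0.006, 0.984, 0.035, 0.173]
contact_force: [0.4, 0.1, 0.6]
gripper_width: -0.006
```

Emit:
play_rows(
  commands=[
    {"dx": 0,"dy": 0,"dz": 0.05,"rx": 0,"ry": 0,"rz": 0,"claw": 1},
    {"dx": 0,"dy": 0,"dz": 0.1,"rx": 0,"ry": 0,"rz": 0,"claw": 1},
  ],
)

```text
time: 15.9
tool_pos: [0.4329, -0.2394, 0.0607]
tool_rot: [-0.006, 0.984, 0.035, 0.173]
contact_force: [-0.5, 0.3, 0.6]
gripper_width: 0.001
```

```bash
python3 -c "
from ky import *
kt(0)"
```

```text
t 15.9 p [ 0.4329 -0.2394  0.0607] F [-0.54  0.28  0.64] w 0.001 q [-0.81 -0.27  2.24  0.33  0.97  0.53]
d cm [-0.   -0.    0.07] rot [-0.  0.  0.] dist mm 0.7 deg 0.04
Fn 0.7796590245024413
```

Emit:
play_rows(
  commands=[
    {"dx": 0,"dy": 0,"dz": 0.05,"rx": 0,"ry": 0,"rz": 0,"claw": 1},
    {"dx": 0,"dy": 0,"dz": 0.1,"rx": 0,"ry": 0,"rz": 0,"claw": 1},
  ],
)

```text
time: 16.1
tool_pos: [0.4333, -0.2394, 0.0598]
tool_rot: [-0.006, 0.984, 0.035, 0.173]
contact_force: [-1.5, 1.3, 1.9]
gripper_width: -0.002
```

```bash
python3 -c "
from ky import *
kt(0)"
```

```text
t 16.1 p [ 0.4333 -0.2394  0.0598] F [-1.47  1.27  1.93] w -0.002 q [-0.81 -0.27  2.24  0.33  0.97  0.53]
d cm [-0.01 -0.   -0.02] rot [-0.     0.     0.001] dist mm 0.2 deg 0.05
Fn 2.285487690831739
```

Emit:
play_rows(
  commands=[
    {"dx": 0,"dy": 0,"dz": 0.06,"rx": 0,"ry": 0,"rz": 0,"claw": 1},
    {"dx": 0,"dy": 0,"dz": 0.11,"rx": 0,"ry": 0,"rz": 0,"claw": 1},
  ],
)

```text
time: 16.3
tool_pos: [0.4336, -0.2394, 0.059]
tool_rot: [-0.006, 0.984, 0.035, 0.173]
contact_force: [-3.2, 0.9, 3.5]
gripper_width: 0.002
```

```bash
python3 -c "
from ky import *
kt(0)"
```

```text
t 16.3 p [ 0.4336 -0.2394  0.059 ] F [-3.24  0.93  3.49] w 0.002 q [-0.81 -0.26  2.24  0.33  0.96  0.53]
d cm [-0.01 -0.   -0.12] rot [-0.001  0.001  0.001] dist mm 1.2 deg 0.07
Fn 4.365540050805861
```

Emit:
play_rows(
  commands=[
    {"dx": 0,"dy": 0,"dz": 0.06,"rx": 0,"ry": 0,"rz": 0,"claw": 1},
    {"dx": 0,"dy": 0,"dz": 0.08,"rx": 0,"ry": 0,"rz": 0,"claw": 1},
    {"dx": 0,"dy": 0,"dz": 0.08,"rx": 0,"ry": 0,"rz": 0,"claw": 1},
  ],
)

```text
time: 16.6
tool_pos: [0.4338, -0.2394, 0.0584]
tool_rot: [-0.006, 0.984, 0.035, 0.173]
contact_force: [-4.6, 0.9, 5.8]
gripper_width: 0.0
```

```bash
python3 -c "
from ky import *
kt(0)"
```

```text
t 16.6 p [ 0.4338 -0.2394  0.0584] F [-4.61  0.92  5.81] w 0.0 q [-0.81 -0.26  2.24  0.33  0.96  0.53]
d cm [-0.01 -0.   -0.18] rot [-0.001  0.001  0.001] dist mm 1.8 deg 0.09
Fn 7.012615976329745
```

The force along the key's normal is about 7 N. I'll hold briefly, then retreat.

Emit:
play_rows(
  commands=[
    {"dx": 0,"dy": 0,"dz": 0.02,"rx": 0,"ry": 0,"rz": 0,"claw": 1},
    {"dx": 0,"dy": 0,"dz": 0.02,"rx": 0,"ry": 0,"rz": 0,"claw": 1},
  ],
)

```text
time: 16.8
tool_pos: [0.4338, -0.2394, 0.0584]
tool_rot: [-0.006, 0.984, 0.035, 0.173]
contact_force: [-4.7, 1.0, 4.9]
gripper_width: -0.002
```

Emit:
play_rows(
  commands=[
    {"dx": 0,"dy": 0,"dz": -0.5,"rx": 0,"ry": 0,"rz": 0,"claw": 1},
    {"dx": 0,"dy": 0,"dz": -3,"rx": 0,"ry": 0,"rz": 0,"claw": 1},
    {"dx": 0,"dy": 0,"dz": -7,"rx": 0,"ry": 0,"rz": 0,"claw": 1},
    {"dx": 0,"dy": 0,"dz": -11,"rx": 0,"ry": 0,"rz": 0,"claw": 1},
    {"dx": 0,"dy": 0,"dz": -12,"rx": 0,"ry": 0,"rz": 0,"claw": 1},
  ],
)

```text
time: 17.3
tool_pos: [0.394, -0.2444, 0.1765]
tool_rot: [-0.003, 0.984, 0.035, 0.176]
contact_force: [-0.1, -0.5, 0.3]
gripper_width: -0.007
```

Emit:
play_rows(
  commands=[
    {"dx": 0,"dy": 5,"dz": 0,"rx": 0,"ry": 0,"rz": 0,"claw": 1},
    {"dx": 0,"dy": 10,"dz": 0,"rx": 0,"ry": 0,"rz": 0,"claw": 1},
    {"dx": 0,"dy": 10,"dz": 0,"rx": 0,"ry": 0,"rz": 0,"claw": 1},
    {"dx": 0,"dy": 10,"dz": 0,"rx": 0,"ry": 0,"rz": 0,"claw": 1},
  ],
)

```text
time: 17.7
tool_pos: [0.4007, -0.3445, 0.1757]
tool_rot: [-0.004, 0.984, 0.034, 0.175]
contact_force: [0.5, -0.5, -0.8]
gripper_width: 0.002
```

Run:
```python
from ky import *
from plant import grab_frame
im=grab_frame("side"); cv2.imwrite("pics/p1.png",im); crop(im,"pics/p1c.png",225,170,85,80,7)
im=grab_frame("top"); cv2.imwrite("pics/p2.png",im)
s=cur()[0]; print(s["time"],s["contact_force"],s["tool_pos"],abs(s["joint_vel"]).max())
```

```text
17.8 [ 0.19013171  0.30818343 -0.03517999] [ 0.40085664 -0.34309075  0.17616784] 0.023306014140417892
```

View pics/p1.png

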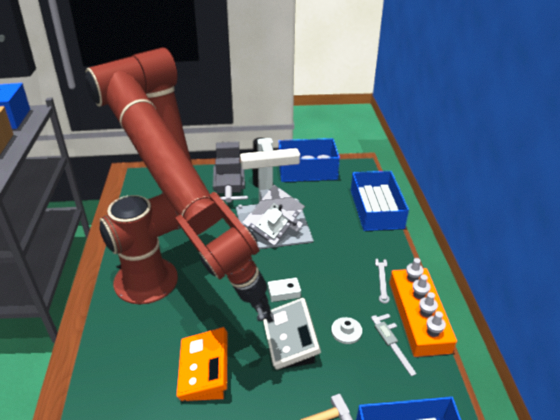

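View pics/p2.png

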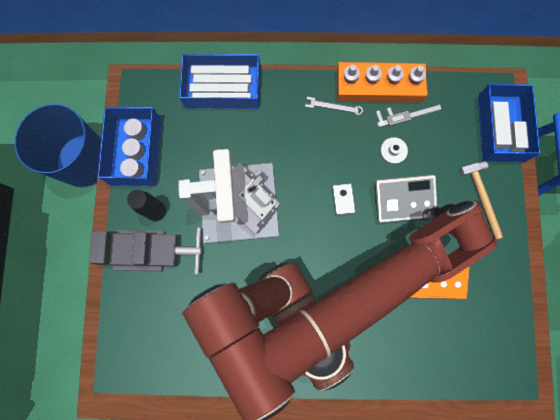

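View pics/p1c.png

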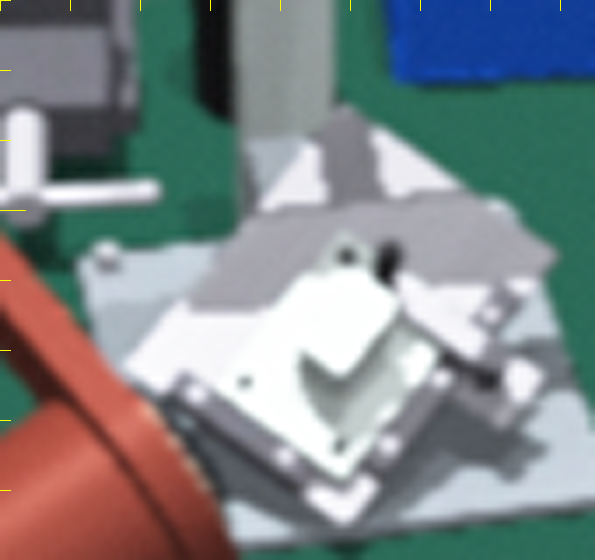

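The last views show the plate home with the keeper over it (side ~(272,222)). Flange, block and flask are where they were, and the tool is free in the air.

```bash
python3 -c "
from plant import ticket
print(ticket.job_done())"
```

```text
the job is handed in; nothing more can be done
None
```

The job is done and handed in after about 18 s of the 61 s; no verdict was reported.

- **Plate:** I gripped it across the boss and set it down square to the bed near x 85, y 70 mm with about 8 N. When let go it slid towards the corner. I moved the open finger 2 mm off the boss so it couldn't hold the plate back. With the gripper away, the two cameras put the plate's centre at (55.6, 40.3) and (54.8, 39.0) mm in the bed's frame. Home is (55, 40), so they agree within the 2 mm calibration.
- **Keeper:** I swung it from about 0.19 rad with closed fingers until it stood still against about 7 N. The two views then gave 1.570 and 1.579 rad. The plate's holes had not moved by more than about 1 mm.
- **Touch key:** I pressed it in small steps along its normal and held it. The force readings were 4.4, then about 7.0, then about 6.2 N. That is a little above the 5 N asked and far below 25 N.
- **Bystanders:** I did not touch the small keys, and the flange, block and flask are where they were. In the last pictures the tool was free in the air, its force reading was near zero, and the plate and keeper looked unchanged.

No check failed. One early hole-by-hole measurement across the two views was invalid because I had paired the holes wrongly. I used the plane-cast positions instead; they agreed between the views to about 1 mm.

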